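# Load the shaker tray by cap colour and lock it

### The arm

A 6-joint arm with a two-finger parallel gripper is mounted at the origin on the work surface. World frame = base frame: x ahead of the robot, y to its left, z up, the work surface at z = 0. Lengths are in m, angles in rad, forces in N, time in s.
With the tool pointing down it reaches from about 0.4 to 0.825 m from the base axis. Payload 7 kg.
Tool frame: the origin (TCP) lies midway between the tips of the shut fingers; the grasp point (between the pads) lies 19 mm behind it; z points along the fingers, y is the direction in which the jaws open and shut (so a half turn about z gives the same grasp; the last joint's range is limited). The gripper opens to 88 mm and grips with 3 to 60 N. Pads are 19 mm wide; open, the fingers measure 130 mm over their backs; the gripper's body (78 mm by 193 mm) begins 47 mm behind the grasp point.
Start: joints at [1.577, 0.359, 0.012, 0, -1.224, -0.288], TCP at [0.188, 0.648, 0.227] pointing down, gripper open.
Joint ranges: [-3.07, 3.07], [-1.43, 2.12], [-1.02, 1.25], [-3.03, 1.67], [-3.05, -0], [-3.03, 3.03]. Speed limits (rad/s): [2.39, 2.39, 3.01, 3.14, 3.14, 3.14].

### API

Orientations are given as [roll, pitch, yaw] about the fixed x, y, z axes, in that order (R = Rz(yaw) Ry(pitch) Rx(roll)).
In Python, from station import get_state, grab_frame, camera_info, job_done gives the robot as it stands. The module is installed in compiled form; this text tells all that it offers.
- The arm moves only by the shell command python3 -m inch 'ROWS' [FORCE]. ROWS is JSON, a list that holds one entry, the list of rows, each a list of 7 numbers: the shift along the tool's x, y, z normalised to -1 to 1, where 1 is 50 cm, then the turn, a rotation vector about the tool's x, y, z normalised to -1 to 1, where 1 is 180 degrees, then the closure, from 0 (fully open) to 1 (shut). A call has 1 to 20 rows; each row shifts and turns the commanded pose from where the row before left it, along the tool's axes as they then stand; what a row does not reach is not made up. A row lasts 1/10 s, in which the tool goes at most 50 mm and 8.59 degrees, less where a joint would pass 70% of its speed; a pose out of reach is approached as far as the arm can. A call with a number of a shift or a turn outside -1 to 1 is refused whole. A call with a gripper value outside its range is refused whole. The fingers move at their own pace and stop on an object; FORCE is the grip in N (left out, the last holds). Time passes only in rows, so rows that do not move let the fingers close. It gives the time, the measured TCP pose, the force and the opening at its end, in the units of the state.
- get_state(): the state, without advancing time (a new reading comes with each control period).
- grab_frame(name): name is "scene" or "side" or "wrist"; returns the picture (420x560x3 uint8, blue, green, red); there is no depth.
- camera_info(name): a dict with "vertical_fov" (degrees; the focal length in pixels is half the picture's height over the tangent of half this angle, whatever the lens; pixels are square), "cx", "cy" (the principal point, pixels), "R" (3x3) and "t" (3): a world point X has camera coordinates R X + t. Camera axes: x right, y down, z forward; pixel columns grow to the right and rows downward; lengths in m; the calibration is good to about 2 mm. The wrist camera is an equidistant fisheye: a pixel r from the principal point sees the ray r / f radians off the axis. A picture is of the moment at which its call begins: read the wrist's pose just before it. camera_info takes no time and is no camera call; for the wrist camera it gives the pose at the moment of the call.
- job_done(): hands the job in, once; it reports no verdict.
The state is a dict: "t": time; "q": joint angles; "qd": joint speeds; "joint_efforts": joint torques, N m; "eef_pos": TCP position; "ee_rot": TCP orientation; "force": force on the tool from outside, world axes, zero at the start; "moment": the same for the moment, N m; "width": finger opening in m.
Only numpy, scipy, OpenCV 4.12 (cv2) and the standard library are available. Lean on these libraries where they do the work, as an engineer would, in place of code of your own. Each camera call takes 0.05 s, during which the arm holds its last target.

### The job

Load the shaker tray: stand the two blue-capped jars from the bench on the two blue rings and the green-capped jar from the bench on the empty green ring, each upright and centred on its ring, so that the four jars make a neat square grid; put the jars down, do not drop or tip them. Lock the tray with the T-key from the grey stand: lower its T-head through the slot in the tray's yellow lug until the collar rests flat on the lug, and give it a quarter turn so that the red wing lies across the slot. Leave the other glassware and the white-capped jar where they stand.

Things in the scene. Friction and masses are not known exactly. Their poses are not given: they have to be found in the camera images.
- shaker: Low grey shaker fixed to the bench; white tray 230 x 230 mm on top, surface 65 mm up, rim 8 mm high, 4 mm thick. Origin: on the bench under the middle of the four rings; x towards the green row (away from the robot), y left along the rows. Rings at x, y = +-50 mm. Slotted yellow lug, 100 mm wide in x, sticks out at -y to y = -240 mm, flush with the tray, 10 mm thick, open 55 mm below.
- blue_left (a point): Centre of the left blue ring printed on the tray, at the tray's surface (65 mm above the bench); ring 74 mm outer, 62 mm inner diameter, flat print. At (-50, 50) mm in the shaker frame. Empty at the start.
- blue_right (a point): Centre of the right blue ring printed on the tray, at the tray's surface (65 mm above the bench); ring 74 mm outer, 62 mm inner diameter, flat print. At (-50, -50) mm in the shaker frame. Empty at the start.
- green_left (a point): Centre of the left green ring printed on the tray, at the tray's surface (65 mm above the bench); ring 74 mm outer, 62 mm inner diameter, flat print. At (50, 50) mm in the shaker frame. A green-capped jar stands here from the start.
- green_right (a point): Centre of the right green ring printed on the tray, at the tray's surface (65 mm above the bench); ring 74 mm outer, 62 mm inner diameter, flat print. At (50, -50) mm in the shaker frame. Empty at the start.
- slot (a point): Centre of the key slot, on the yellow lug's upper surface (65 mm above the bench), at (0, -185) mm in the shaker frame. The slot is 56 mm long along the shaker's y and 18 mm wide along its x, widened in the middle to a 28 x 28 mm square for the key's shaft; it goes right through the lug.
- jar_blue_1: Straight-sided round jar, 90 mm tall, mass about 0.2 kg: white body 55 mm in diameter up to 64 mm, then a ribbed blue screw cap 58 mm in diameter up to the flat top at 90 mm. Origin: centre of its underside, z up. Starts on the bench to the robot's right.
- jar_blue_2: Straight-sided round jar, 90 mm tall, mass about 0.2 kg: white body 55 mm in diameter up to 64 mm, then a ribbed blue screw cap 58 mm in diameter up to the flat top at 90 mm. Origin: centre of its underside, z up. Starts on the bench to the robot's right.
- jar_green_1: Straight-sided round jar, 90 mm tall, mass about 0.2 kg: white body 55 mm in diameter up to 64 mm, then a ribbed green screw cap 58 mm in diameter up to the flat top at 90 mm. Origin: centre of its underside, z up. Starts on the bench to the robot's right.
- jar_green_2: Straight-sided round jar, 90 mm tall, mass about 0.2 kg: white body 55 mm in diameter up to 64 mm, then a ribbed green screw cap 58 mm in diameter up to the flat top at 90 mm. Origin: centre of its underside, z up. Already stands on the left green ring, and must stand there or on the other green ring at the end.
- key: T-key, 0.15 kg, 68 mm tall, hanging upright in its stand. Origin: centre of the collar's underside; x along T-head and wing, z up. Collar 52 mm across, 6 mm thick. Red wing 54 (x) x 14 (y) mm, 6 to 40 mm above the origin: pinch its thickness. Shaft 21 mm across; T-head 46 (x) x 12 (y) mm, 18 to 28 mm below the origin. With the collar on the lug the head is below it and turns freely either way.
- key_head (a point): Centre of the key's T-head, 23 mm below the key's origin.
- key_stand: Grey block 100 x 76 mm, 50 mm high, fixed to the bench on the robot's left; the key's collar rests on its top and its head hangs in a slot 54 mm long (x) by 26 mm wide (y). Origin: centre of its underside. Lift the key straight up at least 30 mm to clear it.
- jar_white: Straight-sided round jar, 90 mm tall, mass about 0.2 kg: white body 55 mm in diameter up to 64 mm, then a ribbed white screw cap 58 mm in diameter up to the flat top at 90 mm. Origin: centre of its underside, z up. A bystander: leave it.
- beaker: Empty glass beaker, 70 mm wide, 90 mm tall. Origin: centre of its underside. A bystander: leave it.
- flask: Conical glass flask, 82 mm wide, 124 mm tall. Origin: centre of its underside. A bystander: leave it.
- amber: Amber glass bottle with blue cap, 72 mm wide, 160 mm tall. Origin: centre of its underside. A bystander: leave it.
- amber2: Second amber glass bottle with blue cap, 72 mm wide, 160 mm tall. Origin: centre of its underside. A bystander: leave it.
- mortar: White ceramic mortar bowl, 100 mm wide, 55 mm tall. Origin: centre of its underside. A bystander: leave it.
Things that resemble listed ones, but are neither listed nor needed, are in the scene too. What is shaped like the jar_blue_1 but orange is not meant. What is shaped like the jar_blue_2 but orange is not meant.

How it is judged:
At the end, for the whole second after the job is handed in: Each blue ring holds a blue-capped jar, each green ring a green-capped one: within 10 mm of centre, upright (0.08 rad), on the tray. Key upright (0.12 rad) in the slot, within 10 mm of its centre, collar resting on the lug (-5/+4 mm), turned over 1.2 rad from the slot. All at rest (((horizontal distance between jar_blue_1 and blue_left below 0.01 m and horizontal distance between jar_blue_2 and blue_right below 0.01 m) or (horizontal distance between jar_blue_1 and blue_right below 0.01 m and horizontal distance between jar_blue_2 and blue_left below 0.01 m)) and ((horizontal distance between jar_green_1 and green_left below 0.01 m and horizontal distance between jar_green_2 and green_right below 0.01 m) or (horizontal distance between jar_green_1 and green_right below 0.01 m and horizontal distance between jar_green_2 and green_left below 0.01 m)) and angle between each of jar_blue_1, jar_blue_2, jar_green_1, jar_green_2's own z axis and vertical below 0.08 rad and z of jar_blue_1 in the frame of shaker between 0.06 and 0.07 m and linear speed of each of jar_blue_1, jar_blue_2, jar_green_1, jar_green_2, key below 0.02 m/s and z of jar_blue_2 in the frame of shaker between 0.06 and 0.07 m and z of jar_green_1 in the frame of shaker between 0.06 and 0.07 m and z of jar_green_2 in the frame of shaker between 0.06 and 0.07 m and horizontal distance between key and slot below 0.01 m and z of key in the frame of shaker between 0.06 and 0.069 m and angle between key's own z axis and vertical below 0.12 rad and angle between the x axis of key and the y axis of shaker, either way round above 1.2 rad and angular speed of key below 0.1 rad/s); the robot touches nothing.
It fails at once if A jar is dropped: it moves faster than 0.5 m/s with no finger touching it (a fall of more than about 13 mm) ((linear speed of jar_blue_1 above 0.5 m/s and contact force between the fingers and jar_blue_1 below 0.05 N) or (linear speed of jar_blue_2 above 0.5 m/s and contact force between the fingers and jar_blue_2 below 0.05 N) or (linear speed of jar_green_1 above 0.5 m/s and contact force between the fingers and jar_green_1 below 0.05 N) or (linear speed of jar_green_2 above 0.5 m/s and contact force between the fingers and jar_green_2 below 0.05 N)).
It fails at once if A jar is tipped over (leans more than 0.6 rad) (angle between any of jar_blue_1, jar_blue_2, jar_green_1, jar_green_2's own z axis and vertical above 0.6 rad).
It fails at once if A bystander (white-capped jar, beaker, flask, amber bottles, mortar) is moved by more than 30 mm (distance of any of jar_white, beaker, flask, amber, amber2, mortar from where it was at the start of the episode above 0.03 m).
It also fails if it takes over 72 s, if anything falls off the work surface, if the arm or the gripper's body presses on something with over 40 N, if the wrist force passes 120 N, or if a joint passes its speed limit or range.

## Working session

There is one attempt and no reset: what is moved stays moved. The work goes in short steps, Python scripts to look and compute and a shell command to move; the robot and the scene stay as the last step left them, time stands still between calls to the robot, and variables do not carry over. Pictures are saved under pics/ and viewed, and the job is handed in when it is done.

```bash
mkdir -p pics; ls
python3 - <<'E'
from station import *
import cv2
s=get_state()
print(s)
for n in ["scene","side","wrist"]:
    print(n,camera_info(n))
    cv2.imwrite(f"pics/{n}0.png",grab_frame(n))
E
```

```text
pics
{'t': 0.0, 'q': array([ 1.57710703e+00,  3.59386853e-01,  1.10267455e-02, -3.40897697e-04,
       -1.22403814e+00, -2.88088957e-01]), 'qd': array([-3.90596926e-04,  1.13242605e-04,  1.48203636e-03, -2.61432500e-04,
        1.24872165e-03,  7.73984786e-06]), 'joint_efforts': array([ 3.00504162e-04, -5.82720780e+01,  2.93054241e+01,  6.99713320e+00,
        6.78488650e-03, -1.61648632e-04]), 'eef_pos': array([0.18759381, 0.64790505, 0.22561037]), 'ee_rot': array([ 3.13996569e+00, -1.47928337e-04, -2.81894241e-01]), 'force': array([-0.59750778, -0.42657597, -0.22961564]), 'moment': array([ 0.03174897,  0.01437942, -0.0323417 ]), 'width': 0.08780295330014709}
scene {'vertical_fov': 57.1232073453634, 'cx': 284.35190961591456, 'cy': 214.40386057101836, 'R': array([[-0.79669183,  0.6043852 , -0.00081483],
       [ 0.49068834,  0.64602999, -0.58469668],
       [-0.35285561, -0.46622289, -0.81125158]]), 't': array([ 0.4562023 , -0.16725937,  1.29272702])}
side {'vertical_fov': 51.954043772110445, 'cx': 275.67725430917824, 'cy': 209.84103524595983, 'R': array([[ 0.97339522, -0.22821068, -0.02053375],
       [-0.13596279, -0.50313643, -0.8534447 ],
       [ 0.18443392,  0.83353081, -0.52077876]]), 't': array([-0.53103977,  0.11600961,  1.31670371])}
wrist {'vertical_fov': 65.70646984690485, 'cx': 279.89816142098925, 'cy': 207.79979411707376, 'R': array([[-0.28004047, -0.95998683,  0.00161777],
       [-0.92668904,  0.27076631,  0.26063967],
       [-0.25064869,  0.07149049, -0.96543479]]), 't': array([ 0.67346946, -0.03345939,  0.38813329])}
```

View pics/scene0.png

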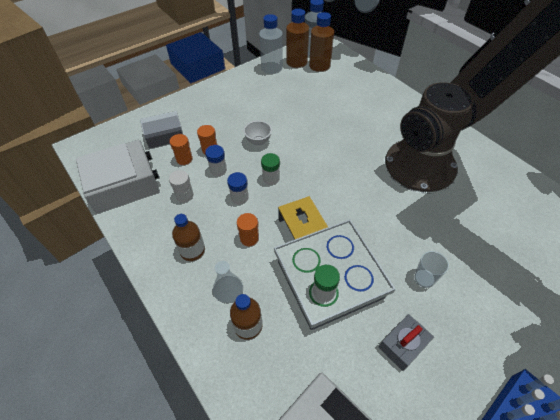

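View pics/side0.png

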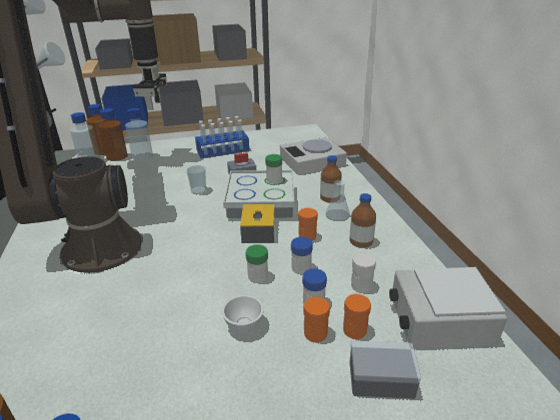

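View pics/wrist0.png

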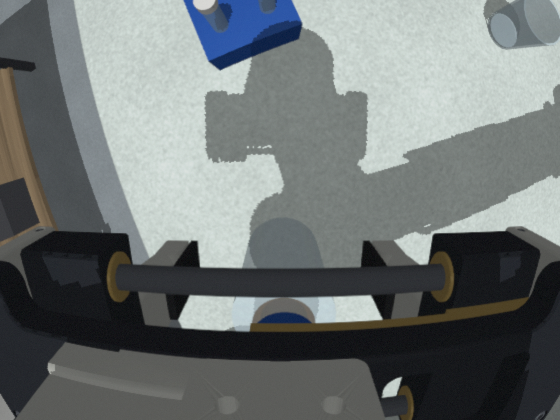

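The scene view shows the blue caps at (215,155) and (237,183), the green cap at (270,161), the rings around (335,270), the lug at (302,217) and the key at (411,337). Next I'll measure them.

```bash
cat > h.py <<'E'
from station import *
import numpy as np, cv2
def load(n,info=None): return camera_info(n)
def ray(ci,uv,wrist=False):
    f=210/np.tan(np.radians(ci['vertical_fov'])/2)
    x=(uv[0]-ci['cx']);y=(uv[1]-ci['cy'])
    if wrist:
        r=np.hypot(x,y);th=r/f
        d=np.array([x/r*np.sin(th),y/r*np.sin(th),np.cos(th)])
    else: d=np.array([x/f,y/f,1])
    R=np.array(ci['R']);t=np.array(ci['t'])
    return -R.T@t, R.T@d
def onplane(ci,uv,z,wrist=False):
    o,d=ray(ci,uv,wrist); return o+d*(z-o[2])/d[2]
def proj(ci,X,wrist=False):
    f=210/np.tan(np.radians(ci['vertical_fov'])/2)
    c=np.array(ci['R'])@X+np.array(ci['t'])
    if wrist:
        r=np.hypot(c[0],c[1]);th=np.arctan2(r,c[2]);return ci['cx']+f*th*c[0]/r,ci['cy']+f*th*c[1]/r
    return ci['cx']+f*c[0]/c[2],ci['cy']+f*c[1]/c[2]
def mask(im,c):
    hsv=cv2.cvtColor(im,cv2.COLOR_BGR2HSV)
    r={'blue':((105,110,50),(130,255,255)),'green':((45,90,40),(85,255,255)),'yellow':((18,120,80),(32,255,255)),'red':((0,150,80),(6,255,255))}[c]
    m=cv2.inRange(hsv,*map(np.array,r))
    if c=='red': m|=cv2.inRange(hsv,np.array((174,150,80)),np.array((180,255,255)))
    return m
def blobs(m,amin=40):
    n,l,st,ce=cv2.connectedComponentsWithStats(m)
    return [(st[i],ce[i],(l==i)) for i in range(1,n) if st[i][4]>=amin]
E
python3 - <<'E'
from h import *
for n in ['scene','side']:
    im=cv2.imread(f'pics/{n}0.png');ci=camera_info(n)
    for c,z in [('blue',.065),('green',.065),('yellow',.065),('red',.08)]:
        for st,ce,l in blobs(mask(im,c)):
            print(n,c,st,ce.round(1),'z%.3f'%z,onplane(ci,ce,z)[:2].round(4),'z.077',onplane(ci,ce,.077)[:2].round(4))
print(onplane(camera_info('wrist'),(285,318),.1,True))
E
python3 -c "
import cv2
a=cv2.imread('pics/scene0.png')[110:370,130:450];cv2.imwrite('pics/sc.png',cv2.resize(a,None,fx=2.3,fy=2.3,interpolation=cv2.INTER_CUBIC))"
```

```text
scene blue [310   0  21  27 338] [320.1  12.7] z0.065 [-0.2964 -0.8764] z.077 [-0.2802 -0.8586]
scene blue [292   8  13  15 179] [298.   15.1] z0.065 [-0.2028 -0.9204] z.077 [-0.1878 -0.902 ]
scene blue [263  14  15  15 178] [270.  21.] z0.065 [-0.072  -0.9551] z.077 [-0.0588 -0.9363]
scene blue [ 166   33   58   50 1923] [195.6  56.7] z0.065 [ 0.3282 -0.9122] z.077 [ 0.3359 -0.894 ]
scene blue [206 145  18  18 270] [214.5 153.6] z0.065 [ 0.549  -0.4002] z.077 [ 0.5538 -0.3889]
scene blue [228 172  19  20 303] [236.9 181.6] z0.065 [ 0.5564 -0.258 ] z.077 [ 0.561  -0.2486]
scene blue [174 214  14  13 133] [180.6 220. ] z0.065 [ 0.7595 -0.235 ] z.077 [ 0.7614 -0.2259]
scene blue [327 235  27  24 108] [340.  247.2] z0.065 [0.4632 0.1013] z.077 [0.4691 0.1058]
scene blue [345 265  28  26 123] [358.2 278.4] z0.065 [0.488  0.1975] z.077 [0.4936 0.2007]
scene blue [235 294  15  16 187] [242.4 301.5] z0.065 [0.7557 0.0722] z.077 [0.7577 0.0771]
scene blue [ 482  369   78   51 2140] [522.8 399.9] z0.065 [0.4075 0.6118] z.077 [0.4142 0.6094]
scene green [261 153  18  19 269] [269.9 162. ] z0.0
[... 799 characters left out ...]
7]
side blue [360 194  11   9  81] [365.2 197.8] z0.065 [ 0.8422 -0.0287] z.077 [ 0.8328 -0.0478]
side blue [291 237  21  19 331] [301.5 245.9] z0.065 [ 0.5661 -0.2315] z.077 [ 0.5614 -0.2472]
side blue [303 268  24  23 435] [314.1 279.3] z0.065 [ 0.5574 -0.3743] z.077 [ 0.5529 -0.3877]
side blue [ 53 414  27   6 123] [ 67. 417.] z0.065 [ 0.0188 -0.6199] z.077 [ 0.0234 -0.629 ]
side green [266 155  16  12 171] [273.4 160.3] z0.065 [0.6168 0.3364] z.077 [0.6112 0.3111]
side green [246 245  22  20 353] [256.5 254.1] z0.065 [ 0.4383 -0.2364] z.077 [ 0.4358 -0.252 ]
side yellow [241 204  33  23 646] [257.4 214.6] z0.065 [ 0.4796 -0.0384] z.077 [ 0.4764 -0.0574]
[0.06674384 0.67684017 0.1       ]
```

View pics/sc.png

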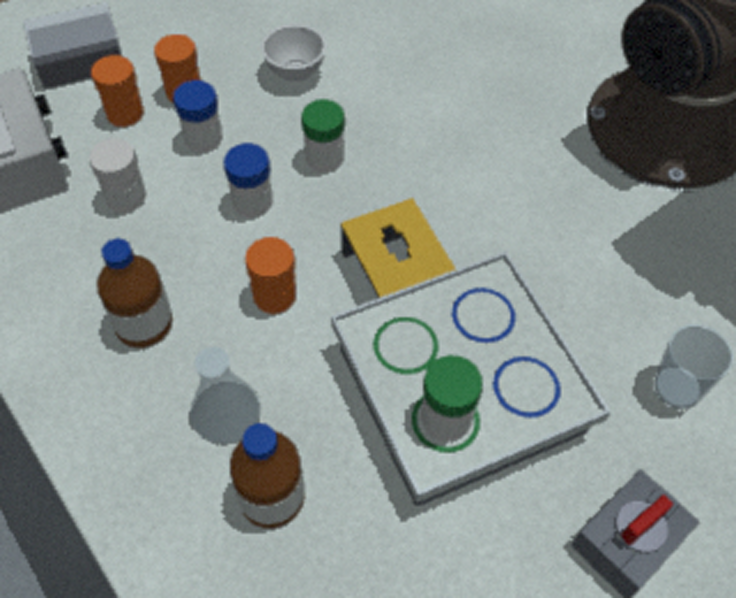

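Both views agree on the jars, and the ring spacing of 99 mm is close to the stated 100 mm. I'll refine the rings, key and neighbouring objects.

Run:
```python
from h import *
P={}
for n in ['scene','side']:
    im=cv2.imread(f'pics/{n}0.png');ci=camera_info(n)
    cal=lambda uv,z:onplane(ci,uv,z)
    def ringfit(c,box):
        m=mask(im,c).copy();k=np.zeros_like(m);k[box[1]:box[3],box[0]:box[2]]=255
        ys,xs=np.nonzero(m&k)
        p=np.array([cal((x,y),.065)[:2] for x,y in zip(xs,ys)])
        A=np.c_[2*p,np.ones(len(p))];
        w=np.ones(len(p),bool)
        for _ in range(4):
            s=np.linalg.lstsq(A[w],(p[w]**2).sum(1),rcond=None)[0]
            r=np.sqrt(s[2]+s[0]**2+s[1]**2);w=abs(np.hypot(*(p-s[:2]).T)-r)<.005
        return s[:2].round(4),r.round(4),w.sum()
    if n=='scene':
        print(ringfit('blue',(325,233,356,261)),ringfit('blue',(343,263,375,293)),ringfit('green',(290,245,315,275)))
    hsv=cv2.cvtColor(im,cv2.COLOR_BGR2HSV)
    o=cv2.inRange(hsv,(6,170,100),(16,255,255))
    for st,ce,l in blobs(o):
        print(n,'orange',st,ce.round(),onplane(ci,ce,.05)[:2].round(3))
    # red wing
    for st,ce,l in blobs(mask(im,'red'),20):
        ys,xs=np.nonzero(l);print(n,'red',st,cv2.minAreaRect(np.c_[xs,ys].astype(np.float32)))
    a=im[300:380,370:450] if n=='scene' else im[130:250,190:310]
    cv2.imwrite(f'pics/key_{n}.png',cv2.resize(a,None,fx=6 if n=='scene' else 5,fy=6 if n=='scene' else 5,interpolation=cv2.INTER_CUBIC))
```

```text
(array([0.4618, 0.0992]), np.float64(0.034), np.int64(108)) (array([0.4855, 0.1961]), np.float64(0.0339), np.int64(123)) (array([0.5589, 0.0753]), np.float64(0.0338), np.int64(73))
scene orange [198 126  16  11 155] [205. 131.] [ 0.512 -0.524]
scene orange [170 134  18  14 178] [178. 140.] [ 0.608 -0.54 ]
scene orange [237 214  20  18 279] [247. 222.] [ 0.611 -0.126]
scene red [403 326  19  17 128] ((412.3407287597656, 333.8893737792969), (6.114686012268066, 20.789932250976562), 48.8140754699707)
side orange [299 209  18   9 133] [307. 213.] [ 0.639 -0.047]
side orange [345 295  26  22 366] [357. 304.] [ 0.636 -0.466]
side orange [304 297  25  21 373] [316. 306.] [ 0.539 -0.451]
side orange [344 321  18  18  88] [352. 331.] [ 0.592 -0.544]
```

View pics/key_scene.png

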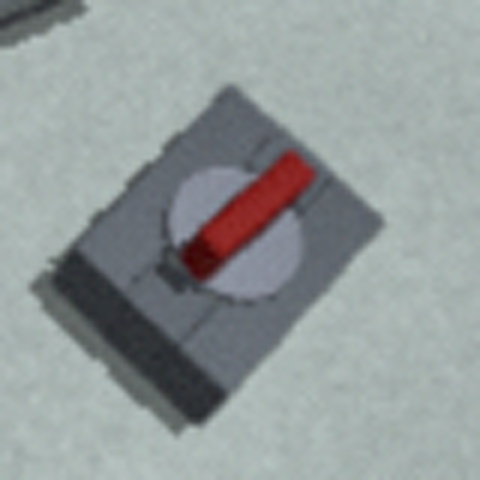

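View pics/key_side.png

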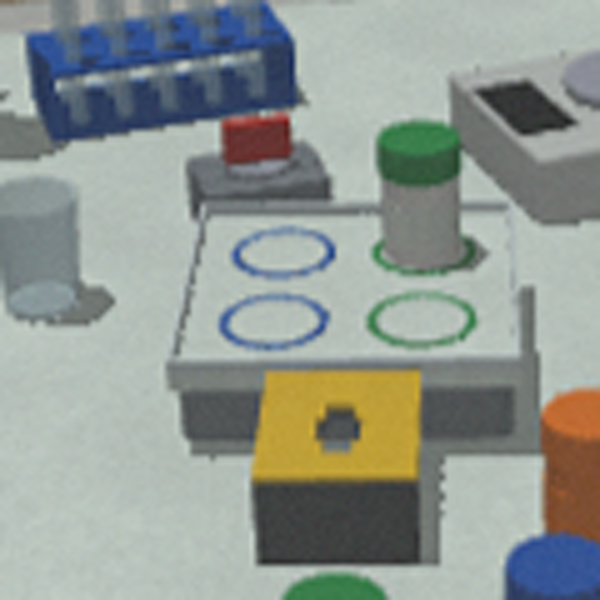

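Run:
```python
from h import *
ci=camera_info('scene');cs=camera_info('side')
for z in (.09,.087):
  a=onplane(ci,(370+207/6,300+243/6),z);b=onplane(ci,(370+303/6,300+162/6),z);print((a+b)/2,b-a,np.arctan2(*(b-a)[1::-1]),np.linalg.norm(b-a))
# collar centre z=.056, px crop (236,234)
print(onplane(ci,(370+236/6,300+234/6),.056))
# stand top corners
c=[onplane(ci,(370+x/6,300+y/6),.05)[:2] for x,y in [(230,85),(385,220),(222,390),(75,250)]]
print(np.round(c,4),np.mean(c,0), [np.linalg.norm(c[i]-c[i-1]) for i in range(4)])
d=c[1]-c[2];print(np.arctan2(d[1],d[0]))
# other jars tops by two rays
def tri(u,v):
    o1,d1=ray(ci,u);o2,d2=ray(cs,v);A=np.c_[d1,-d2];s=np.linalg.lstsq(A,o2-o1,rcond=None)[0];p,q=o1+s[0]*d1,o2+s[1]*d2;return ((p+q)/2).round(3),np.linalg.norm(p-q).round(4)
print('or1',tri((207,131),(317,306)),'or2',tri((178,140),(357,304)),'white',tri((180,174),(364,258)),'or3',tri((247,222),(307,215)))
```

```text
[0.49722666 0.37810004 0.09      ] [-0.05190457  0.00096258  0.        ] 3.12304955441495 0.05191349409328783
[0.49581794 0.37790174 0.087     ] [-0.05208536  0.00096593  0.        ] 3.123049554414951 0.05209431380357684
[0.49670702 0.37974619 0.056     ]
[[0.4504 0.3368]
 [0.4435 0.4108]
 [0.5423 0.4161]
 [0.5484 0.3459]] [0.49615063 0.37738996] [np.float64(0.09838766213252524), np.float64(0.07434454235538315), np.float64(0.0989066544672676), np.float64(0.070443916514858)]
-3.0886482126269263
or1 (array([ 0.526, -0.485,  0.086]), np.float64(0.0053)) or2 (array([ 0.618, -0.503,  0.086]), np.float64(0.0025)) white (array([ 0.689, -0.362,  0.096]), np.float64(0.0065)) or3 (array([ 0.62 , -0.106,  0.081]), np.float64(0.0009))
```

The key is at about (0.497, 0.378) with yaw near 0. The collar and the stand centre agree with that to 2 mm. Moving above it.

```bash
cat >> h.py <<'E'
from scipy.spatial.transform import Rotation as Ro
def plan(pos,yaw,pose=None):
    s=get_state();R=Ro.from_euler('xyz',s['ee_rot'])
    if pose is not None: R=Ro.from_euler('xyz',pose[3:]);p=np.array(pose[:3])
    else: p=s['eef_pos']
    d=R.inv().apply(np.array(pos)-p)
    T=Ro.from_euler('xyz',[np.pi,0,yaw]); rv=(R.inv()*T).as_rotvec()
    print('t',s['t'],'cur',s['eef_pos'].round(4),s['ee_rot'].round(4),'F',s['force'].round(1),'w',s['width'].round(4))
    print('shift_n',(d/.5).round(4),'len',np.linalg.norm(d).round(4),'rows>=',np.ceil(np.linalg.norm(d)/.045),' turn_n',(rv/np.pi).round(4))
E
python3 -m inch '[[[0.0744,0.0347,0.003,0,0,0,0],[0.0744,0.0347,0.003,0,0,0,0],[0.0744,0.0347,0.003,0,0,0,0],[0.0744,0.0347,0.003,0,0,0,0],[0.0744,0.0347,0.003,0,0,0,0],[0.0744,0.0347,0.003,0,0,0,0],[0.0744,0.0347,0.003,0,0,0,0],[0.0744,0.0347,0.003,0,0,0,0],[0.0744,0.0347,0.003,0,0,0,0],[0.0744,0.0347,0.003,0,0,0,0],[0,0,0,0,0,-0.045,0],[0,0,0,0,0,-0.045,0]]]'
python3 - <<'E'
from h import *
ci=camera_info('wrist');im=grab_frame('wrist');cv2.imwrite('pics/w1.png',im)
plan((.497,.378,.2),0.0)
print(proj(ci,np.array([.497,.378,.09]),True))
E
```

```text
t: 1.35
eef_pos: [0.4977, 0.3768, 0.211]
ee_rot: [3.141, 0.001, 0.004]
force: [-0.3, -0.1, 0.4]
width: 0.0876Traceback (most recent call last):
  File "<stdin>", line 3, in <module>
  File "h.py", line 37, in plan
    print('t',s['t'],'cur',s['eef_pos'].round(4),s['ee_rot'].round(4),'F',s['force'].round(1),'w',s['width'].round(4))
                                                                                                  ^^^^^^^^^^^^^^^^
AttributeError: 'float' object has no attribute 'round'
```

View pics/w1.png

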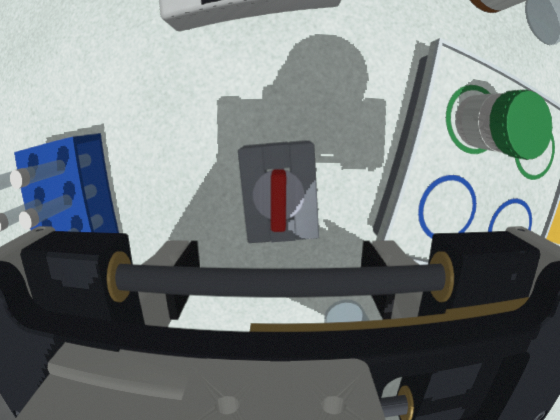

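The wrist view shows the red wing clearly from (279,170) to (278,231), with the stand around it and the rings at right.

```bash
sed -i "s/s\['width'\].round(4)/round(s['width'],4)/" h.py
python3 - <<'E'
from h import *
ci=camera_info('wrist');im=cv2.imread('pics/w1.png')
b=blobs(mask(im,'red'),200)
for st,ce,l in b:
    print(st,ce)
    pts=[]
    for row in range(st[1],st[1]+st[3],10):
        xs=np.nonzero(l[row])[0];A=onplane(ci,(xs[0],row),.09,True);B=onplane(ci,(xs[-1]+1,row),.09,True);print(row,xs[0],xs[-1],A[:2].round(4),B[:2].round(4),((A+B)/2)[:2].round(4))
# rings in wrist
p=[]
for st,ce,l in blobs(mask(im,'blue'),200):
    print('blue',st,onplane(ci,ce,.065,True)[:2].round(4))
a=im[120:260,220:340];cv2.imwrite('pics/w1z.png',cv2.resize(a,None,fx=4,fy=4))
plan((.497,.378,.2),0.0)
E
```

```text
[271 170  15  62 889] [277.90438695 200.35770529]
170 274 283 [0.5259 0.3819] [0.526  0.3733] [0.5259 0.3776]
180 271 285 [0.5171 0.3844] [0.5172 0.3714] [0.5172 0.3779]
190 271 285 [0.5082 0.3844] [0.5084 0.3713] [0.5083 0.3778]
200 271 285 [0.4992 0.3843] [0.4994 0.3711] [0.4993 0.3777]
210 271 284 [0.4901 0.3843] [0.4902 0.3719] [0.4902 0.3781]
220 271 285 [0.4808 0.3842] [0.481  0.3708] [0.4809 0.3775]
230 272 284 [0.4714 0.3833] [0.4715 0.3716] [0.4714 0.3774]
blue [  15  134  104   99 6860] [0.5094 0.6098]
blue [419 175  57  63 629] [0.4948 0.2024]
blue [488 199  44  33 276] [0.4839 0.1056]
t 1.4 cur [0.4973 0.3773 0.2111] [3.141e+00 6.000e-04 1.360e-02] F [ 0.1  0.7 -0. ] w 0.0875
shift_n [-0.0006 -0.0015  0.0222] len 0.0111 rows>= 1.0  turn_n [0.0002 0.0002 0.0043]
```

View pics/w1z.png

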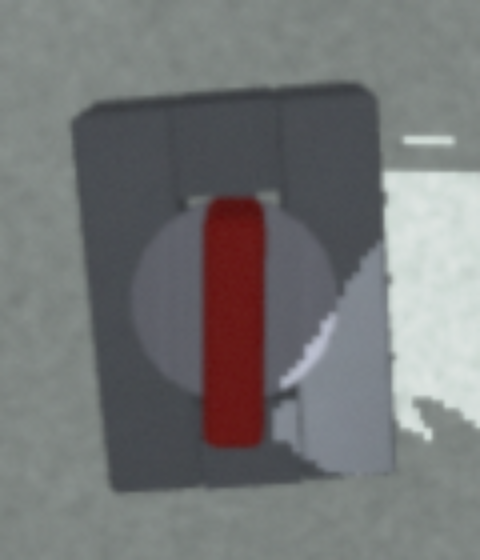

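```bash
python3 -m inch '[[[0.001,-0.001,0.075,0,0,0.002,0],[0,0,0.075,0,0,0,0],[0,0,0.075,0,0,0,0],[0,0,0.077,0,0,0,0],[0,0,0,0,0,0,0.6],[0,0,0,0,0,0,1],[0,0,0,0,0,0,1],[0,0,0,0,0,0,1],[0,0,0,0,0,0,1],[0,0,0,0,0,0,1],[0,0,0,0,0,0,1]]]' 35
python3 - <<'E'
from h import *
plan((.497,.378,.15),0.0);print(get_state()['q'])
E
```

```text
t: 2.5
eef_pos: [0.4974, 0.3789, 0.0612]
ee_rot: [-3.141, -0.001, -0.005]
force: [-0.2, -0.2, -0.7]
width: 0.0367
t 2.5 cur [0.4974 0.3789 0.0612] [-3.1409e+00 -5.0000e-04 -5.5000e-03] F [-0.2 -0.2 -0.7] w 0.0367
shift_n [-0.0007  0.0017 -0.1777] len 0.0888 rows>= 2.0  turn_n [-0.0002 -0.0002 -0.0017]
[ 9.62736589e-01  4.24953156e-01 -3.00777087e-01  6.12928227e-06
 -8.44177873e-01  6.02586655e-01]
```

```bash
python3 -m inch '[[[0,0,0,0,0,0,1],[0,0,0,0,0,0,1],[0,0,0,0,0,0,1],[0,0,0,0,0,0,1],[0,0,0,0,0,0,1],[0,0,0,0,0,0,1]]]'; python3 -m inch '[[[0,0,-0.02,0,0,0,1],[0,0,-0.05,0,0,0,1],[0,0,-0.055,0,0,0,1],[0,0,-0.055,0,0,0,1]]]'
python3 - <<'E'
from h import *
plan((.4781,-.0440,.15),0.0)
E
```

```text
t: 3.1
eef_pos: [0.4973, 0.3787, 0.0605]
ee_rot: [3.141, 0.0, -0.005]
force: [-0.2, -0.2, -0.7]
width: 0.0135
t: 3.5
eef_pos: [0.4971, 0.3785, 0.1519]
ee_rot: [3.141, 0.0, -0.005]
force: [0.1, 0.8, -2.5]
width: 0.0136
t 3.5 cur [0.4971 0.3785 0.1519] [ 3.1412e+00  3.0000e-04 -5.4000e-03] F [ 0.1  0.8 -2.5] w 0.0136
shift_n [-0.0334  0.8453  0.0041] len 0.423 rows>= 10.0  turn_n [ 0.0001  0.0001 -0.0017]
```

```bash
python3 -m inch '[[[-0.0033,0.0845,0,0,0,0,1],[-0.0033,0.0845,0,0,0,0,1],[-0.0033,0.0845,0,0,0,0,1],[-0.0033,0.0845,0,0,0,0,1],[-0.0033,0.0845,0,0,0,0,1],[-0.0033,0.0845,0,0,0,0,1],[-0.0033,0.0845,0,0,0,0,1],[-0.0033,0.0845,0,0,0,0,1],[-0.0033,0.0845,0,0,0,0,1],[-0.0033,0.0845,0,0,0,0,1],[0,0,0,0,0,0.0442,1],[0,0,0,0,0,0.0442,1],[0,0,0,0,0,0.0442,1],[0,0,0,0,0,0.0442,1],[0,0,0,0,0,0.0442,1],[0,0,0,0,0,0.0442,1],[0,0,0,0,0,0.0442,1]]]';python3 -m inch '[[[0,0,0,0,0,0.0442,1],[0,0,0,0,0,0.0442,1],[0,0,0,0,0,0.0442,1],[0,0,0,0,0,0.0442,1],[0,0,0,0,0,0.0442,1],[0,0,0,0,0,0.0442,1],[0,0,0,0,0,0,1],[0,0,0,0,0,0,1]]]'
python3 - <<'E'
from h import *
plan((.4781,-.0440,.15),-1.811)
for n in ['scene','side','wrist']: cv2.imwrite(f'pics/{n}2.png',grab_frame(n))
a=cv2.imread('pics/scene2.png')[130:330,230:420];b=cv2.imread('pics/side2.png')[130:330,180:370]
cv2.imwrite('pics/c2.png',cv2.resize(np.hstack([a,b]),None,fx=2.1,fy=2.1,interpolation=cv2.INTER_CUBIC))
E
```

```text
t: 5.2
eef_pos: [0.4785, -0.0436, 0.1511]
ee_rot: [-3.141, -0.0, -0.983]
force: [0.0, 0.1, -1.6]
width: 0.0134
t: 6.0
eef_pos: [0.4785, -0.0436, 0.1509]
ee_rot: [-3.141, 0.0, -1.806]
force: [0.3, -0.9, -1.5]
width: 0.0138
t 6.0 cur [ 0.4785 -0.0436  0.1509] [-3.1412e+00  3.0000e-04 -1.8064e+00] F [ 0.3 -0.9 -1.5] w 0.0138
shift_n [0.0009 0.0007 0.0018] len 0.0011 rows>= 1.0  turn_n [-0.0001  0.0001  0.0015]
```

View pics/c2.png

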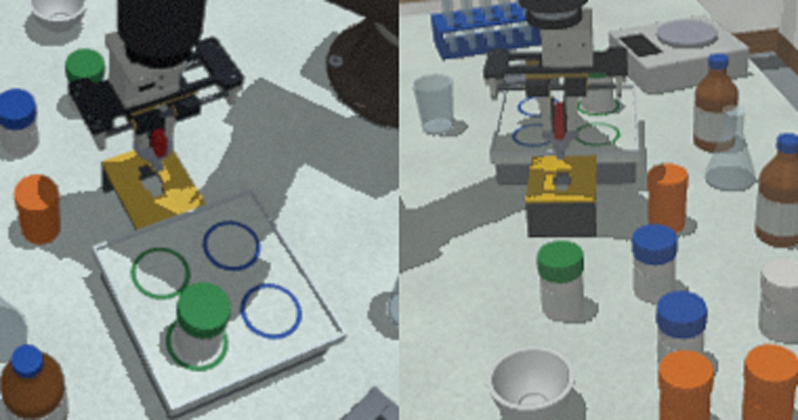

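View pics/wrist2.png

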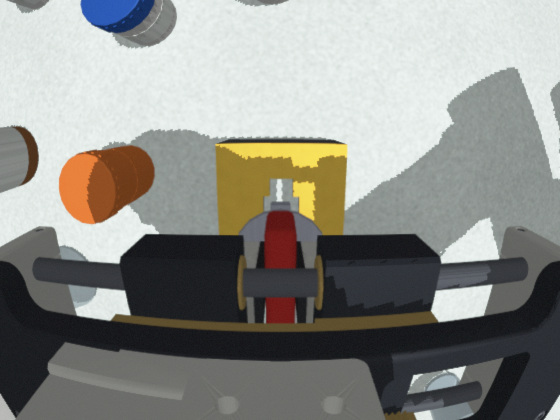

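The lug is visible from (217,145) to (347,145), with the slot's far end near (280,180). I'll check the slot position with the wrist calibration.

Run:
```python
from h import *
ci=camera_info('wrist');im=cv2.imread('pics/wrist2.png')
y=-.2406;c=np.array([.5222,.1357]);ex=np.array([np.cos(y),np.sin(y)]);ey=np.array([-np.sin(y),np.cos(y)])
def sh(uv,z=.065):
    p=onplane(ci,uv,z,True)[:2]-c;return np.round([p@ex,p@ey],4)
m=mask(im,'yellow')
hsv=cv2.cvtColor(im,cv2.COLOR_BGR2HSV);m=cv2.inRange(hsv,(18,110,60),(32,255,255))
for r in (155,165,175,185,195,205,215,225):
    xs=np.nonzero(m[r])[0]; gaps=[(xs[i],xs[i+1]) for i in range(len(xs)-1) if xs[i+1]-xs[i]>8]
    print(r,xs[0],xs[-1],sh((xs[0],r)),sh((xs[-1]+1,r)),[(g,sh((g[0]+1,r)),sh((g[1],r))) for g in gaps])
for col in (235,250,310,330):
    ys=np.nonzero(m[:,col])[0];print(col,ys[0],sh((col,ys[0])))
for col in (272,280,288):
    print(col,[ (r,m[r,col]>0,sh((col,r))[1]) for r in range(160,200,4)])
a=im[130:240,205:365];cv2.imwrite('pics/w2z.png',cv2.resize(a,None,fx=5,fy=5,interpolation=cv2.INTER_CUBIC))
```

```text
155 216 346 [ 0.0489 -0.2313] [-0.0501 -0.2315] []
165 216 345 [ 0.0492 -0.2237] [-0.0496 -0.2238] []
175 217 345 [ 0.0487 -0.2159] [-0.0499 -0.2161] []
185 217 344 [ 0.049  -0.2081] [-0.0494 -0.2083] [((np.int64(268), np.int64(293)), array([ 0.0089, -0.208 ]), array([-0.0093, -0.208 ]))]
195 218 344 [ 0.0485 -0.2002] [-0.0498 -0.2004] [((np.int64(268), np.int64(293)), array([ 0.0089, -0.2002]), array([-0.0094, -0.2002]))]
205 218 343 [ 0.0489 -0.1923] [-0.0494 -0.1924] [((np.int64(262), np.int64(299)), array([ 0.0136, -0.1923]), array([-0.0141, -0.1923]))]
215 218 343 [ 0.0493 -0.1841] [-0.0499 -0.1843] [((np.int64(255), np.int64(304)), array([ 0.0192, -0.1842]), array([-0.0182, -0.1843]))]
225 219 342 [ 0.0489 -0.1758] [-0.0495 -0.176 ] [((np.int64(243), np.int64(317)), array([ 0.0288, -0.176 ]), array([-0.0286, -0.1761]))]
235 143 [ 0.0342 -0.2401]
250 142 [ 0.0229 -0.2407]
310 143 [-0.0217 -0.24  ]
330 143 [-0.0368 -0.2403]
272 [(160, np.True_, np.float64(-0.2271)), (164, np.True_, np.float64(-0.2241)), (168, np.True_, np.float64(-0.221)), (172, np.True_, np.float64(-0.218)), (17
[... 305 characters left out ...]
41)), (168, np.True_, np.float64(-0.221)), (172, np.True_, np.float64(-0.218)), (176, np.True_, np.float64(-0.2149)), (180, np.False_, np.float64(-0.2119)), (184, np.False_, np.float64(-0.2088)), (188, np.False_, np.float64(-0.2057)), (192, np.False_, np.float64(-0.2026)), (196, np.False_, np.float64(-0.1994))]
288 [(160, np.True_, np.float64(-0.2271)), (164, np.True_, np.float64(-0.2241)), (168, np.True_, np.float64(-0.221)), (172, np.True_, np.float64(-0.218)), (176, np.True_, np.float64(-0.2149)), (180, np.False_, np.float64(-0.2119)), (184, np.False_, np.float64(-0.2088)), (188, np.False_, np.float64(-0.2057)), (192, np.False_, np.float64(-0.2026)), (196, np.False_, np.float64(-0.1994))]
```

View pics/w2z.png

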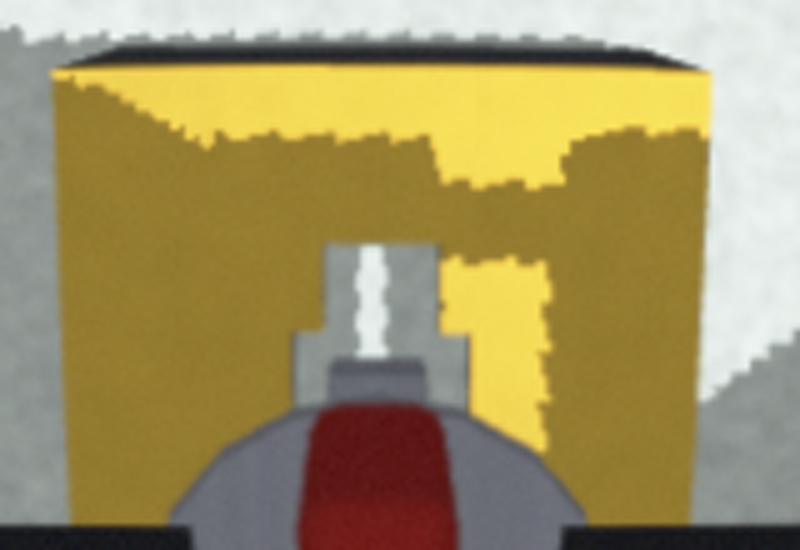

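The shaker frame agrees within about 0.5 mm: lug edges ±49.5, far edge −240, slot ±9. Lowering the key.

```bash
python3 -m inch '[[[0.0005,0.0005,0.03,0,0,0.001,1],[0,0,0.03,0,0,0,1],[0,0,0.03,0,0,0,1],[0,0,0.02,0,0,0,1],[0,0,0.02,0,0,0,1],[0,0,0.012,0,0,0,1],[0,0,0,0,0,0,1]]]'; python3 -c "
from h import *
plan((.4781,-.0440,.0755),-1.811)"
```

```text
t: 6.85
eef_pos: [0.4779, -0.044, 0.0789]
ee_rot: [3.14, -0.001, -1.813]
force: [-0.2, 0.3, -2.2]
width: 0.0138
t 6.85 cur [ 0.4779 -0.044   0.0789] [ 3.1404e+00 -7.0000e-04 -1.8134e+00] F [-0.2  0.3 -2.2] w 0.0138
shift_n [-0.0001 -0.0005  0.0068] len 0.0034 rows>= 1.0  turn_n [ 0.0004 -0.0002 -0.0008]
```

```bash
python3 -m inch '[[[0,0,0.003,0,0,0,1],[0,0,0.003,0,0,0,1],[0,0,0,0,0,0,1]]]';python3 -m inch '[[[0,0,0.001,0,0,0,1],[0,0,0,0,0,0,1]]]'
python3 - <<'E'
from h import *
plan((.4781,-.0440,.0755),-1.811)
im=grab_frame('side');cv2.imwrite('pics/s3.png',cv2.resize(im[130:260,190:340],None,fx=5,fy=4.5,interpolation=cv2.INTER_CUBIC))
E
```

```text
t: 7.15
eef_pos: [0.4784, -0.0438, 0.0767]
ee_rot: [-3.141, 0.0, -1.814]
force: [-0.3, -0.9, -2.2]
width: 0.0137
t: 7.35
eef_pos: [0.4783, -0.0438, 0.0762]
ee_rot: [-3.141, 0.0, -1.814]
force: [1.0, -0.2, -0.9]
width: 0.0139
t 7.35 cur [ 0.4783 -0.0438  0.0762] [-3.1413e+00  2.0000e-04 -1.8136e+00] F [ 1.  -0.2 -0.9] w 0.0139
shift_n [0.0005 0.0004 0.0014] len 0.0008 rows>= 1.0  turn_n [-0.0001  0.0001 -0.0008]
```

View pics/s3.png

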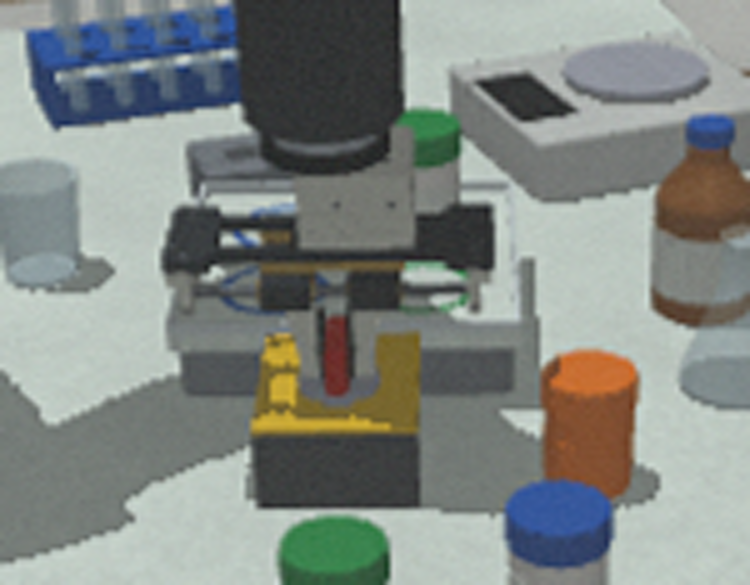

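The key is through the slot with the collar at the lug. Pressing slightly, then giving it a quarter turn.

```bash
python3 -m inch '[[[0,0,0.001,0,0,0,1],[0,0,0,0,0,-0.0454,1],[0,0,0,0,0,-0.0454,1],[0,0,0,0,0,-0.0454,1],[0,0,0,0,0,-0.0454,1],[0,0,0,0,0,-0.0454,1],[0,0,0,0,0,-0.0454,1],[0,0,0,0,0,-0.0454,1],[0,0,0,0,0,-0.0454,1],[0,0,0,0,0,-0.0454,1],[0,0,0,0,0,-0.0454,1],[0,0,0,0,0,-0.0454,1],[0,0,0,0,0,0,1],[0,0,0,0,0,0,1]]]'
python3 - <<'E'
from h import *
plan((.4781,-.0440,.0755),-.2406)
im=grab_frame('side');cv2.imwrite('pics/s4.png',cv2.resize(im[130:260,190:340],None,fx=5,fy=4.5,interpolation=cv2.INTER_CUBIC))
E
```

```text
t: 8.8
eef_pos: [0.4782, -0.0439, 0.0756]
ee_rot: [3.142, 0.0, -0.249]
force: [0.1, 0.3, -1.4]
width: 0.0139
t 8.8 cur [ 0.4782 -0.0439  0.0756] [ 3.1416  0.     -0.2489] F [ 0.1  0.3 -1.4] w 0.0139
shift_n [-0.0002  0.0003  0.0001] len 0.0002 rows>= 1.0  turn_n [ 0.      0.     -0.0027]
```

View pics/s4.png

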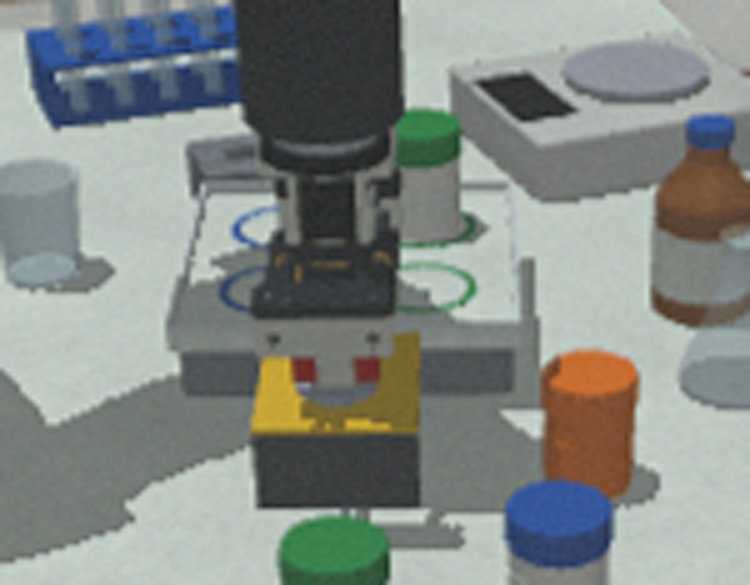

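```bash
python3 -m inch '[[[0,0,0.001,0,0,0,1],[0,0,0.001,0,0,0,1],[0,0,0,0,0,0,1]]]'
```

```text
t: 9.15
eef_pos: [0.4783, -0.0439, 0.0754]
ee_rot: [3.142, -0.0, -0.247]
force: [-4.1, 1.5, 8.9]
width: 0.0138
```

The collar is pressed on (9 N). Releasing, lifting and turning for the jar grasps.

```bash
python3 -m inch '[[[0,0,-0.002,0,0,0,1],[0,0,0,0,0,0,0],[0,0,0,0,0,0,0],[0,0,0,0,0,0,0],[0,0,0,0,0,0,0],[0,0,-0.02,0,0,0,0],[0,0,-0.05,0,0,0,0],[0,0,-0.09,0,0,0,0],[0,0,-0.03,0,0,-0.042,0],[0,0,-0.03,0,0,-0.042,0],[0,0,0,0,0,-0.042,0],[0,0,0,0,0,-0.042,0],[0,0,0,0,0,-0.042,0],[0,0,0,0,0,-0.042,0],[0,0,0,0,0,0,0]]]'
python3 - <<'E'
from h import *
plan((.436,-.253,.17),.545)
for n in ['scene','side','wrist']: cv2.imwrite(f'pics/{n}5.png',grab_frame(n))
a=cv2.imread('pics/scene5.png')[130:330,200:400];b=cv2.imread('pics/side5.png')[130:330,180:380]
cv2.imwrite('pics/c5.png',cv2.resize(np.hstack([a,b]),None,fx=2,fy=2,interpolation=cv2.INTER_CUBIC))
E
```

```text
t: 10.65
eef_pos: [0.4783, -0.0439, 0.1863]
ee_rot: [3.141, -0.001, 0.549]
force: [-0.5, -0.1, 0.5]
width: 0.0878
t 10.65 cur [ 0.4783 -0.0439  0.1863] [ 3.1413e+00 -6.0000e-04  5.4890e-01] F [-0.5 -0.1  0.5] w 0.0878
shift_n [-0.2904  0.3127  0.0325] len 0.214 rows>= 5.0  turn_n [ 0.0001 -0.0002  0.0012]
```

View pics/c5.png

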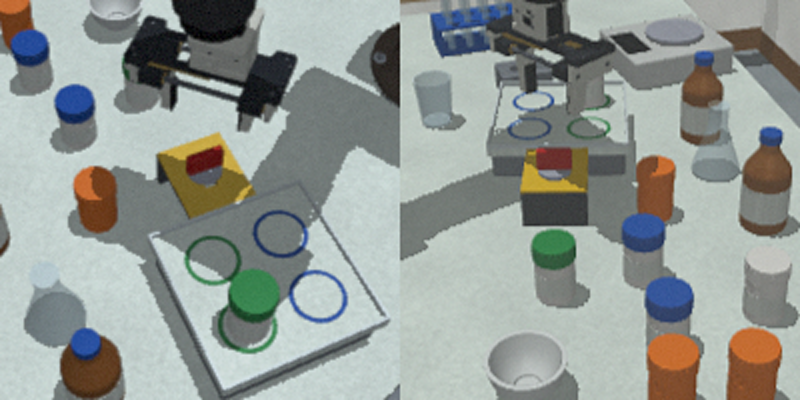

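View pics/wrist5.png

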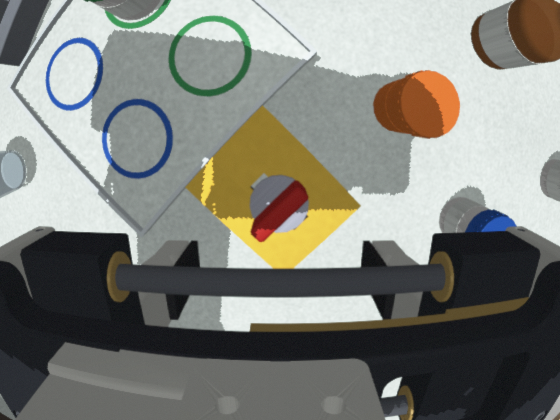

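The key sits in the slot with the wing across it, seen at (279,212) in the wrist view. Now the green jar.

```bash
cat >> h.py <<'E'
def captop(col,near,name,ztop=.09):
    """cap top from wrist view: fit ellipse/circle on plane ztop to the coloured outline; near=expected xy"""
    ci=camera_info('wrist');im=grab_frame('wrist');cv2.imwrite(name,im)
    u=proj(ci,np.array([near[0],near[1],ztop]),True);print('expect px',np.round(u,1))
    m=mask(im,col);best=None
    for st,ce,l in blobs(m,150):
        ys,xs=np.nonzero(l);p=np.array([onplane(ci,(x,y),ztop,True)[:2] for x,y in zip(xs[::3],ys[::3])])
        print(col,st,ce.round(1),'xy@ztop centroid',p.mean(0).round(4),'extent',np.ptp(p,axis=0).round(4))
E
python3 -m inch '[[[-0.0581,0.0625,0,0,0,0,0],[-0.0581,0.0625,0,0,0,0,0],[-0.0581,0.0625,0,0,0,0,0],[-0.0581,0.0625,0,0,0,0,0],[-0.0581,0.0625,0,0,0,0,0],[0,0,0,0,0,0,0]]]'
python3 - <<'E'
from h import *
plan((.436,-.253,.058),.545)
captop('green',(.436,-.253),'pics/w6.png')
E
```

```text
t: 11.4
eef_pos: [0.4341, -0.2565, 0.1855]
ee_rot: [-3.142, 0.001, 0.54]
force: [-0.1, -0.0, 0.4]
width: 0.0875
t 11.4 cur [ 0.4341 -0.2565  0.1855] [-3.1415e+00  1.0000e-03  5.3970e-01] F [-0.1 -0.   0.4] w 0.0875
shift_n [ 0.0071 -0.004   0.2549] len 0.1275 rows>= 3.0  turn_n [-0.      0.0003 -0.0017]
expect px [276.7 205.4]
green [ 243  167   69   72 3868] [277.  202.9] xy@ztop centroid [ 0.4378 -0.2523] extent [0.0583 0.0558]
```

View pics/w6.png

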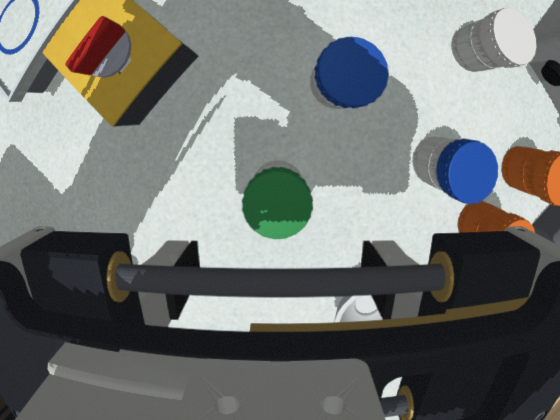

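```bash
python3 -m inch '[[[0.009,-0.004,0.08,0,0,0,0],[0,0,0.09,0,0,0,0],[0,0,0.085,0,0,0,0],[0,0,0,0,0,0,1],[0,0,0,0,0,0,1],[0,0,0,0,0,0,1],[0,0,0,0,0,0,1],[0,0,0,0,0,0,1],[0,0,0,0,0,0,1],[0,0,0,0,0,0,1],[0,0,0,0,0,0,1],[0,0,0,0,0,0,1],[0,0,0,0,0,0,1]]]' 35
```

```text
t: 12.75
eef_pos: [0.4399, -0.2491, 0.0601]
ee_rot: [3.139, -0.003, 0.547]
force: [1.3, 1.1, 8.5]
width: 0.0573
```

```bash
python3 -m inch '[[[0,0,-0.02,0,0,0,1],[0,0,-0.06,0,0,0,1],[0,0,-0.09,0,0,0,1],[0,0,-0.09,0,0,0,1],[0,0,0,0,0,0,1],[0,0,0,0,0,0,1]]]'; python3 -c "
from h import *
plan((.5623,.0774,.19),.545)"
```

```text
t: 13.35
eef_pos: [0.4384, -0.2487, 0.1897]
ee_rot: [3.14, -0.003, 0.547]
force: [-0.1, 0.7, -3.3]
width: 0.0576
t 13.35 cur [ 0.4384 -0.2487  0.1897] [ 3.1399e+00 -2.8000e-03  5.4650e-01] F [-0.1  0.7 -3.3] w 0.0576
shift_n [ 5.506e-01 -4.284e-01  2.000e-04] len 0.3488 rows>= 8.0  turn_n [ 0.0005 -0.0009  0.0005]
```

```bash
python3 -m inch '[[[0.03,-0.024,0,0,0,0,1],[0.065,-0.05,0,0,0,0,1],[0.065,-0.05,0,0,0,0,1],[0.065,-0.05,0,0,0,0,1],[0.065,-0.05,0,0,0,0,1],[0.065,-0.05,0,0,0,0,1],[0.065,-0.05,0,0,0,0,1],[0.065,-0.05,0,0,0,0,1],[0.045,-0.035,0,0,0,0,1],[0.02,-0.019,0,0,0,0,1],[0,0,0,0,0,0,1],[0,0,0,0,0,0,1],[0,0,0,0,0,0,1]]]'
cat >> h.py <<'E'
def held(col,name,zmid):
    for n in ['scene','side']:
        im=grab_frame(n);ci=camera_info(n);cv2.imwrite(f'pics/{n}{name}.png',im)
        for st,ce,l in blobs(mask(im,col),60):
            print(n,col,st,ce.round(1),'xy@%.3f'%zmid,onplane(ci,ce,zmid)[:2].round(4))
    a=cv2.imread(f'pics/scene{name}.png')[130:330,200:400];b=cv2.imread(f'pics/side{name}.png')[130:330,180:380]
    cv2.imwrite(f'pics/c{name}.png',cv2.resize(np.hstack([a,b]),None,fx=2,fy=2,interpolation=cv2.INTER_CUBIC))
E
python3 -c "
from h import *
plan((.5623,.0774,.123),.545)
held('green','7',.19-.058+.077)"
```

```text
t: 14.65
eef_pos: [0.5611, 0.0759, 0.1877]
ee_rot: [-3.141, 0.001, 0.546]
force: [0.3, -0.2, -1.6]
width: 0.0573
t 14.65 cur [0.5611 0.0759 0.1877] [-3.1414e+00  1.2000e-03  5.4600e-01] F [ 0.3 -0.2 -1.6] w 0.0573
shift_n [ 0.0037 -0.0013  0.1293] len 0.0647 rows>= 2.0  turn_n [-0.0001  0.0004  0.0003]
scene green [300 219  21   9  76] [310.6 222.6] xy@0.209 [0.5441 0.0644]
scene green [296 224  23  18 263] [306.7 233.2] xy@0.209 [0.5702 0.0816]
scene green [293 251  46  40 615] [323.5 275.5] xy@0.209 [0.6093 0.1865]
scene green [309 284  29  22  89] [322.1 297.9] xy@0.209 [0.6447 0.2234]
side green [264 150  14  13 169] [270.9 156. ] xy@0.209 [0.5499 0.0666]
```

View pics/c7.png

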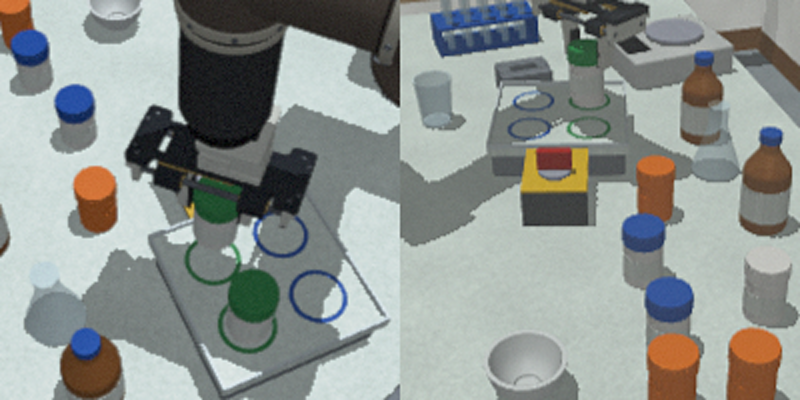

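```bash
python3 -m inch '[[[0.0037,-0.0013,0.03,0,0,0,1],[0,0,0.04,0,0,0,1],[0,0,0.035,0,0,0,1],[0,0,0.01,0,0,0,1],[0,0,0,0,0,0,1],[0,0,0.003,0,0,0,1],[0,0,0.003,0,0,0,1],[0,0,0,0,0,0,1]]]'
```

```text
t: 15.55
eef_pos: [0.5633, 0.0786, 0.1281]
ee_rot: [3.142, -0.001, 0.547]
force: [-0.6, 0.5, -2.3]
width: 0.0571
```

```bash
python3 -c "
from h import *
plan((.5623,.0774,.125),.545)
held('green','8',.125-.059+.077)"
```

```text
t 15.55 cur [0.5633 0.0786 0.1281] [ 3.1415e+00 -9.0000e-04  5.4690e-01] F [-0.6  0.5 -2.3] w 0.0571
shift_n [-0.003   0.001   0.0062] len 0.0035 rows>= 1.0  turn_n [ 0.     -0.0003  0.0006]
scene green [298 234  21  10  67] [308.8 238.7] xy@0.143 [0.5468 0.066 ]
scene green [296 240  21  16 214] [305.5 248.3] xy@0.143 [0.5705 0.0823]
scene green [293 254  46  53 697] [323.6 278.7] xy@0.143 [0.5885 0.1707]
side green [265 161  14  19 190] [271.9 171.6] xy@0.143 [0.5564 0.0879]
```

View pics/c8.png

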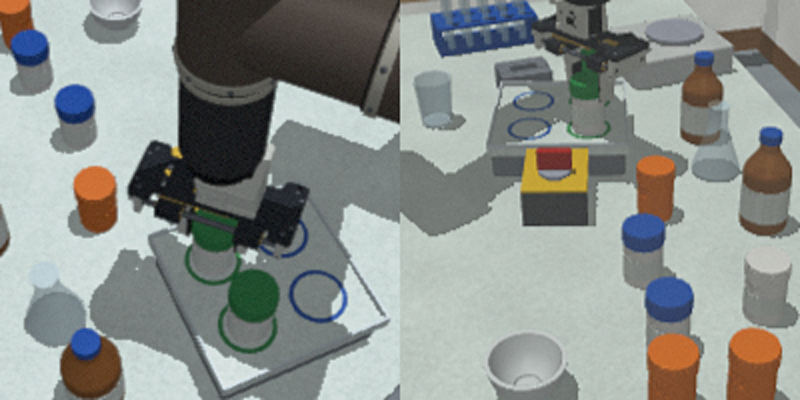

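The jar looks centred over the ring. Lowering in small steps until contact.

```bash
python3 -m inch '[[[-0.002,0,0.003,0,0,0,1],[0,0,0.002,0,0,0,1],[0,0,0,0,0,0,1]]]';python3 -m inch '[[[0,0,0.002,0,0,0,1],[0,0,0,0,0,0,1]]]';python3 -m inch '[[[0,0,0.002,0,0,0,1],[0,0,0,0,0,0,1]]]'
```

```text
t: 15.95
eef_pos: [0.5622, 0.078, 0.1252]
ee_rot: [3.141, -0.0, 0.547]
force: [-0.6, -0.3, -0.2]
width: 0.0573
t: 16.15
eef_pos: [0.5625, 0.0781, 0.1251]
ee_rot: [3.141, -0.001, 0.547]
force: [-2.7, -0.2, 7.5]
width: 0.0575
t: 16.35
eef_pos: [0.5627, 0.0781, 0.1251]
ee_rot: [3.141, -0.001, 0.548]
force: [-5.3, 1.1, 13.7]
width: 0.0573
```

```bash
python3 -m inch '[[[0,0,-0.002,0,0,0,1],[0,0,0,0,0,0,0],[0,0,0,0,0,0,0],[0,0,0,0,0,0,0],[0,0,0,0,0,0,0],[0,0,-0.02,0,0,0,0],[0,0,-0.08,0,0,0,0],[0,0,-0.09,0,0,0,0],[0,0,0,0,0,0,0],[0,0,0,0,0,0,0]]]'
python3 - <<'E'
from h import *
plan((.561,-.248,.2),.545)
captop('green',(.5589,.0753),'pics/w9.png',.155)
E
```

```text
t: 17.35
eef_pos: [0.5629, 0.0784, 0.221]
ee_rot: [3.141, -0.004, 0.547]
force: [-0.2, 0.5, -1.4]
width: 0.0879
t 17.35 cur [0.5629 0.0784 0.221 ] [ 3.1414 -0.0036  0.5469] F [-0.2  0.5 -1.4] w 0.0879
shift_n [-0.3428  0.5555  0.0408] len 0.327 rows>= 8.0  turn_n [ 0.0001 -0.0011  0.0006]
expect px [279.9 227.3]
green [ 144   91  100   82 5583] [188.4 131.7] xy@ztop centroid [0.5851 0.1663] extent [0.0659 0.0688]
green [ 243  162   77  103 5384] [280.7 219.8] xy@ztop centroid [0.5638 0.0774] extent [0.0721 0.0662]
```

View pics/w9.png

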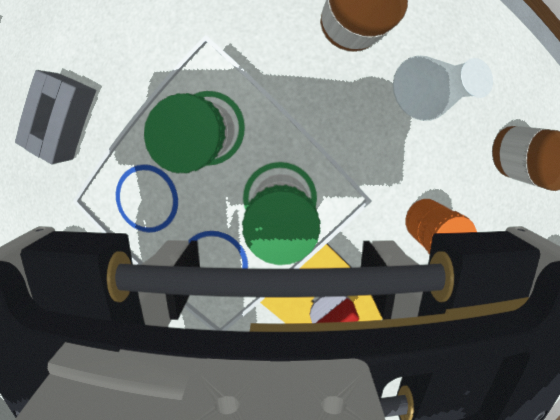

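The green jar's cap centre is at about (281,225), where (280,227) is expected, so it is within about 2 mm. Next is blue jar 2.

```bash
python3 -m inch '[[[-0.02,0.0325,0,0,0,0,0],[-0.0454,0.0735,0,0,0,0,0],[-0.0454,0.0735,0,0,0,0,0],[-0.0454,0.0735,0,0,0,0,0],[-0.0454,0.0735,0.01,0,0,0,0],[-0.0454,0.0735,0.02,0,0,0,0],[-0.0454,0.0735,0.02,0,0,0,0],[-0.035,0.0565,0.02,0,0,0,0],[-0.0155,0.0255,0,0,0,0,0],[0,0,0,0,0,0,0],[0,0,0,0,0,0,0]]]'
python3 - <<'E'
from h import *
plan((.561,-.248,.058),.545)
captop('blue',(.561,-.248),'pics/w10.png',.09)
E
```

```text
t: 18.5
eef_pos: [0.56, -0.2481, 0.1835]
ee_rot: [-3.141, 0.001, 0.546]
force: [-0.7, 0.1, -0.3]
width: 0.088
t 18.5 cur [ 0.56   -0.2481  0.1835] [-3.1408e+00  8.0000e-04  5.4630e-01] F [-0.7  0.1 -0.3] w 0.088
shift_n [0.0021 0.001  0.2511] len 0.1255 rows>= 3.0  turn_n [-0.0003  0.0003  0.0004]
expect px [279.8 208.9]
blue [ 246  170   70   73 3933] [280.4 206.3] xy@ztop centroid [ 0.5629 -0.2473] extent [0.0582 0.0563]
```

View pics/w10.png

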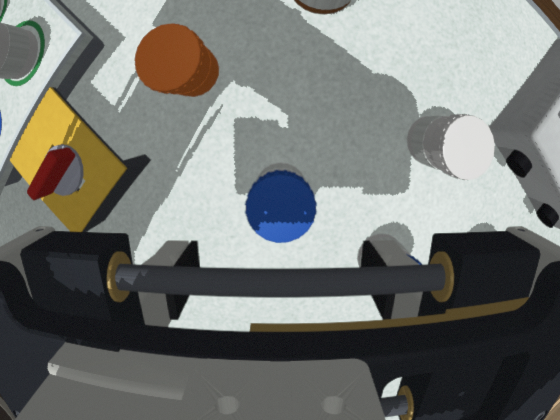

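```bash
python3 -m inch '[[[0.005,0.0015,0.08,0,0,0,0],[0,0,0.09,0,0,0,0],[0,0,0.08,0,0,0,0],[0,0,0,0,0,0,1],[0,0,0,0,0,0,1],[0,0,0,0,0,0,1],[0,0,0,0,0,0,1],[0,0,0,0,0,0,1],[0,0,0,0,0,0,1],[0,0,0,0,0,0,1],[0,0,0,0,0,0,1],[0,0,0,0,0,0,1],[0,0,0,0,0,0,1]]]' 35; python3 -m inch '[[[0,0,-0.02,0,0,0,1],[0,0,-0.06,0,0,0,1],[0,0,-0.09,0,0,0,1],[0,0,-0.09,0,0,0,1],[0,0,-0.09,0,0,0,1],[0,0,0,0,0,0,1],[0,0,0,0,0,0,1]]]'; python3 -c "
from h import *
plan((.4855,.1961,.235),.545)"
```

```text
t: 19.85
eef_pos: [0.5641, -0.2478, 0.0614]
ee_rot: [3.139, -0.003, 0.547]
force: [-1.0, 2.8, 7.4]
width: 0.0577
t: 20.55
eef_pos: [0.5629, -0.2477, 0.236]
ee_rot: [3.14, -0.003, 0.547]
force: [-0.2, 0.1, -3.8]
width: 0.0577
t 20.55 cur [ 0.5629 -0.2477  0.236 ] [ 3.1399e+00 -2.9000e-03  5.4660e-01] F [-0.2  0.1 -3.8] w 0.0577
shift_n [ 0.329  -0.8388  0.0015] len 0.4505 rows>= 11.0  turn_n [ 0.0005 -0.0009  0.0005]
```

```bash
python3 -m inch '[[[0.015,-0.0381,0,0,0,0,1],[0.0299,-0.0763,0,0,0,0,1],[0.0299,-0.0763,0,0,0,0,1],[0.0299,-0.0763,0,0,0,0,1],[0.0299,-0.0763,0,0,0,0,1],[0.0299,-0.0763,0,0,0,0,1],[0.0299,-0.0763,0,0,0,0,1],[0.0299,-0.0763,0,0,0,0,1],[0.0299,-0.0763,0,0,0,0,1],[0.0299,-0.0763,0,0,0,0,1],[0.024,-0.061,0,0,0,0,1],[0.015,-0.0381,0,0,0,0,1],[0.006,-0.0153,0,0,0,0,1],[0,0,0,0,0,0,1],[0,0,0,0,0,0,1],[0,0,0,0,0,0,1]]]'; python3 -c "
from h import *
plan((.4855,.1961,.127),.545)"
```

```text
t: 22.15
eef_pos: [0.485, 0.1952, 0.2338]
ee_rot: [3.141, 0.001, 0.546]
force: [-0.2, 0.2, -2.5]
width: 0.0576
t 22.15 cur [0.485  0.1952 0.2338] [3.1415e+00 7.0000e-04 5.4590e-01] F [-0.2  0.2 -2.5] w 0.0576
shift_n [ 0.0019 -0.0012  0.2135] len 0.1068 rows>= 3.0  turn_n [0.     0.0002 0.0003]
```

```bash
python3 -m inch '[[[0.001,-0.001,0.04,0,0,0,1],[0,0,0.07,0,0,0,1],[0,0,0.06,0,0,0,1],[0,0,0.03,0,0,0,1],[0,0,0.008,0,0,0,1],[0,0,0,0,0,0,1],[0,0,0,0,0,0,1]]]'; python3 -c "
from h import *
plan((.4855,.1961,.127),.545)
held('blue','11',.143)"
```

```text
t: 22.85
eef_pos: [0.486, 0.197, 0.1312]
ee_rot: [3.142, -0.002, 0.547]
force: [0.1, -0.4, -1.9]
width: 0.0577
t 22.85 cur [0.486  0.197  0.1312] [ 3.1416e+00 -1.7000e-03  5.4660e-01] F [ 0.1 -0.4 -1.9] w 0.0577
shift_n [-0.0019  0.001   0.0083] len 0.0043 rows>= 1.0  turn_n [ 0.     -0.0005  0.0005]
scene blue [310   0  21  27 340] [320.1  12.6] xy@0.143 [-0.1913 -0.7614]
scene blue [291   8  15  15 180] [298.  15.] xy@0.143 [-0.1059 -0.8014]
scene blue [263  14  14  15 178] [269.9  21. ] xy@0.143 [ 0.0138 -0.833 ]
scene blue [ 166   33   58   50 1923] [195.5  56.7] xy@0.143 [ 0.3787 -0.7938]
scene blue [206 145  18  18 270] [214.5 153.6] xy@0.143 [ 0.58   -0.3267]
scene blue [174 214  14  13 132] [180.6 219.9] xy@0.143 [ 0.7719 -0.1761]
scene blue [355 251  23  10  74] [366.2 255.3] xy@0.143 [0.4667 0.1855]
scene blue [352 257  25  17 284] [362.9 265.5] xy@0.143 [0.4923 0.2008]
scene blue [345 268  28  23  91] [356.8 282.9] xy@0.143 [0.5349 0.2249]
scene blue [236 294  14  16 185] [242.4 301.5] xy@0.143 [0.7684 0.1041]
scene blue [ 482  369   78   51 2136] [523.  399.8] xy@0.143 [0.4506 0.5964]
side blue [  87   84   61   46 1604] [122. 104.] xy@0.143 [0.0217 0.995 ]
side blue [196 134  38  24 376] [211.  146.5] xy@0.143 [0.3837 0.3539]
side blue [237 154  12  12 135] [242.7 159.5] xy@0.143 [0.479  0.2076]
side blue [360 194  11   9  81] [365.2 197.8] xy@0.143 [ 0.7814 -0.1532]
side blue [303 269  24  22 431] [314.2 279.4] xy@0.143 [ 0.5281 -0.4612]
side blue [ 53 414  27   6 123] [ 67. 417.] xy@0.143 [ 0.0486 -0.6794]
```

View pics/c11.png

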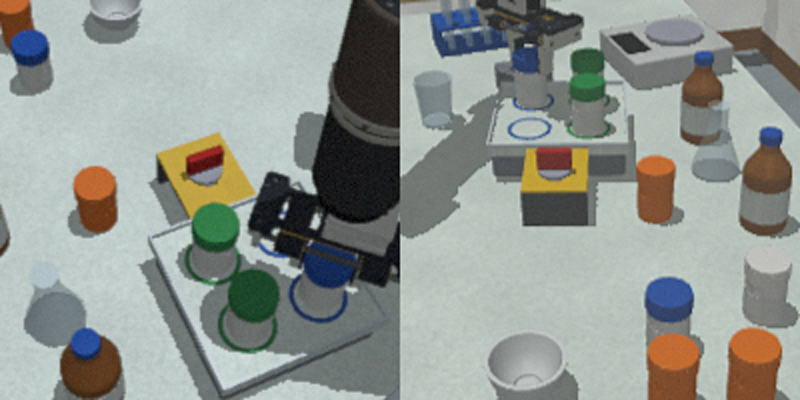

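The blue jar is over the left blue ring and centred. Lowering to contact.

```bash
python3 -m inch '[[[-0.001,0.001,0.004,0,0,0,1],[0,0,0.003,0,0,0,1],[0,0,0,0,0,0,1]]]';python3 -m inch '[[[0,0,0.002,0,0,0,1],[0,0,0,0,0,0,1]]]';python3 -m inch '[[[0,0,0.002,0,0,0,1],[0,0,0,0,0,0,1]]]'
```

```text
t: 23.25
eef_pos: [0.485, 0.1962, 0.1265]
ee_rot: [-3.142, -0.0, 0.547]
force: [-0.2, 0.7, -1.9]
width: 0.0573
t: 23.45
eef_pos: [0.4853, 0.1965, 0.1264]
ee_rot: [3.141, -0.001, 0.547]
force: [-2.5, 0.8, 5.5]
width: 0.0577
t: 23.65
eef_pos: [0.4856, 0.1966, 0.1264]
ee_rot: [3.141, -0.002, 0.548]
force: [-6.2, -1.3, 14.1]
width: 0.0573
```

```bash
python3 -m inch '[[[0,0,-0.002,0,0,0,1],[0,0,0,0,0,0,0],[0,0,0,0,0,0,0],[0,0,0,0,0,0,0],[0,0,0,0,0,0,0],[0,0,-0.02,0,0,0,0],[0,0,-0.08,0,0,0,0],[0,0,-0.09,0,0,0,0],[0,0,0,0,0,0,0],[0,0,0,0,0,0,0]]]'
python3 - <<'E'
from h import *
plan((.5535,-.388,.2),.545)
captop('blue',(.4855,.1961),'pics/w12.png',.155)
E
```

```text
t: 24.65
eef_pos: [0.4856, 0.1967, 0.2225]
ee_rot: [-3.141, -0.003, 0.547]
force: [-0.5, 0.8, -1.2]
width: 0.0877
t 24.65 cur [0.4856 0.1967 0.2225] [-3.1409 -0.0034  0.5469] F [-0.5  0.8 -1.2] w 0.0877
shift_n [-0.4923  1.0695  0.0425] len 0.5891 rows>= 14.0  turn_n [-0.0002 -0.0011  0.0006]
expect px [279.9 220.7]
blue [   0    0   60  138 3939] [19.5 52.6] xy@ztop centroid [0.4956 0.47  ] extent [0.1314 0.0952]
blue [513   0  34  22 593] [530.7   9. ] xy@ztop centroid [0.7615 0.1066] extent [0.0414 0.0366]
blue [ 240  157   78  104 5424] [278.7 215.9] xy@ztop centroid [0.4879 0.1984] extent [0.074  0.0649]
blue [312 226  62  43 431] [336.5 240. ] xy@ztop centroid [0.4944 0.1519] extent [0.0449 0.035 ]
```

View pics/w12.png

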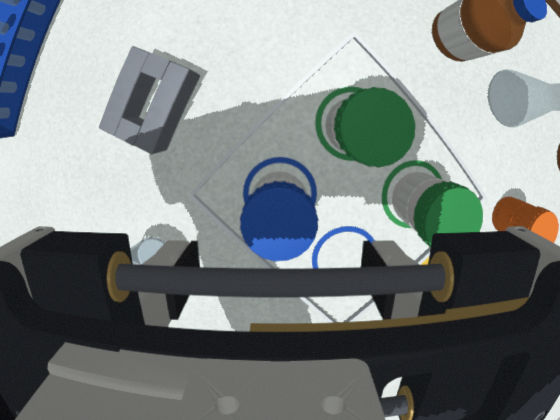

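Placed well: cap centre at about (279,221), expected (280,221). Now blue jar 1.

```bash
python3 -m inch '[[[-0.0176,0.0382,0,0,0,0,0],[-0.0352,0.0764,0,0,0,0,0],[-0.0352,0.0764,0,0,0,0,0],[-0.0352,0.0764,0,0,0,0,0],[-0.0352,0.0764,0,0,0,0,0],[-0.0352,0.0764,0,0,0,0,0],[-0.0352,0.0764,0,0,0,0,0],[-0.0352,0.0764,0,0,0,0,0],[-0.0352,0.0764,0.012,0,0,0,0],[-0.0352,0.0764,0.012,0,0,0,0],[-0.0352,0.0764,0.012,0,0,0,0],[-0.0352,0.0764,0.012,0,0,0,0],[-0.0352,0.0764,0.012,0,0,0,0],[-0.028,0.061,0.012,0,0,0,0],[-0.0176,0.0382,0,0,0,0,0],[-0.007,0.0153,0,0,0,0,0],[0,0,0,0,0,0,0],[0,0,0,0,0,0,0],[0,0,0,0,0,0,0]]]'
python3 - <<'E'
from h import *
plan((.5535,-.388,.058),.545)
captop('blue',(.5535,-.388),'pics/w13.png',.09)
E
```

```text
t: 26.6
eef_pos: [0.5529, -0.3874, 0.1847]
ee_rot: [-3.141, -0.0, 0.548]
force: [-0.3, -0.4, 0.2]
width: 0.0877
t 26.6 cur [ 0.5529 -0.3874  0.1847] [-3.1415e+00 -2.0000e-04  5.4800e-01] F [-0.3 -0.4  0.2] w 0.0877
shift_n [0.0004 0.0016 0.2535] len 0.1267 rows>= 3.0  turn_n [-0.     -0.0001  0.001 ]
expect px [280.2 209.5]
blue [ 246  171   70   72 3891] [280.8 207.1] xy@ztop centroid [ 0.5553 -0.3875] extent [0.0582 0.0567]
```

View pics/w13.png

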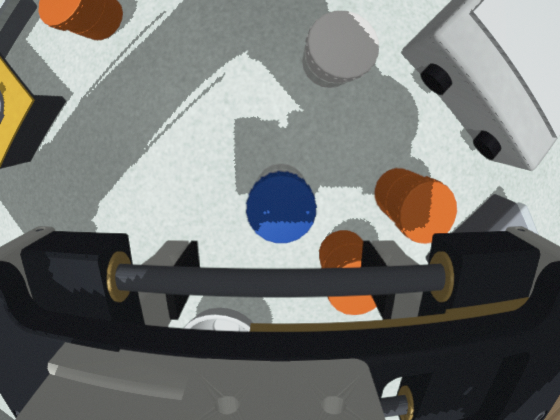

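```bash
python3 -m inch '[[[0.003,0.0025,0.08,0,0,0,0],[0,0,0.09,0,0,0,0],[0,0,0.082,0,0,0,0],[0,0,0,0,0,0,1],[0,0,0,0,0,0,1],[0,0,0,0,0,0,1],[0,0,0,0,0,0,1],[0,0,0,0,0,0,1],[0,0,0,0,0,0,1],[0,0,0,0,0,0,1],[0,0,0,0,0,0,1],[0,0,0,0,0,0,1],[0,0,0,0,0,0,1]]]' 35; python3 -m inch '[[[0,0,-0.02,0,0,0,1],[0,0,-0.06,0,0,0,1],[0,0,-0.09,0,0,0,1],[0,0,-0.09,0,0,0,1],[0,0,-0.04,0,0,0,1],[0,0,0,0,0,0,1],[0,0,0,0,0,0,1]]]'; python3 -c "
from h import *
plan((.462,.0995,.21),.545)"
```

```text
t: 27.95
eef_pos: [0.5559, -0.3893, 0.0611]
ee_rot: [3.139, -0.002, 0.547]
force: [-0.6, 2.4, 7.8]
width: 0.0574
t: 28.65
eef_pos: [0.5546, -0.3887, 0.2093]
ee_rot: [3.141, -0.001, 0.547]
force: [1.0, -0.6, -2.8]
width: 0.0576
t 28.65 cur [ 0.5546 -0.3887  0.2093] [ 3.1411e+00 -1.1000e-03  5.4660e-01] F [ 1.  -0.6 -2.8] w 0.0576
shift_n [ 0.3494 -0.9303 -0.0015] len 0.4969 rows>= 12.0  turn_n [ 0.0002 -0.0004  0.0005]
```

```bash
python3 -m inch '[[[0.0146,-0.0388,0,0,0,0,1],[0.0291,-0.0775,0,0,0,0,1],[0.0291,-0.0775,0,0,0,0,1],[0.0291,-0.0775,0,0,0,0,1],[0.0291,-0.0775,0,0,0,0,1],[0.0291,-0.0775,0,0,0,0,1],[0.0291,-0.0775,0,0,0,0,1],[0.0291,-0.0775,0,0,0,0,1],[0.0291,-0.0775,0,0,0,0,1],[0.0291,-0.0775,0,0,0,0,1],[0.0291,-0.0775,0,0,0,0,1],[0.0233,-0.062,0,0,0,0,1],[0.0146,-0.0388,0,0,0,0,1],[0.006,-0.0155,0,0,0,0,1],[0,0,0,0,0,0,1],[0,0,0,0,0,0,1],[0,0,0,0,0,0,1]]]'; python3 -c "
from h import *
plan((.462,.0995,.127),.545)"
```

```text
t: 30.35
eef_pos: [0.4621, 0.0983, 0.2082]
ee_rot: [3.142, 0.001, 0.546]
force: [0.1, -0.5, -0.6]
width: 0.0575
t 30.35 cur [0.4621 0.0983 0.2082] [3.1415e+00 9.0000e-04 5.4590e-01] F [ 0.1 -0.5 -0.6] w 0.0575
shift_n [ 0.0013 -0.0022  0.1624] len 0.0812 rows>= 2.0  turn_n [0.     0.0003 0.0003]
```

```bash
python3 -m inch '[[[0.001,-0.001,0.03,0,0,0,1],[0,0,0.06,0,0,0,1],[0,0,0.045,0,0,0,1],[0,0,0.02,0,0,0,1],[0,0,0,0,0,0,1],[0,0,0,0,0,0,1]]]'; python3 -c "
from h import *
plan((.462,.0995,.127),.545)
held('red','14',.143)"
```

```text
t: 30.95
eef_pos: [0.463, 0.0997, 0.1318]
ee_rot: [3.141, -0.001, 0.547]
force: [-0.3, 0.1, -2.5]
width: 0.0576
t 30.95 cur [0.463  0.0997 0.1318] [ 3.1412e+00 -7.0000e-04  5.4660e-01] F [-0.3  0.1 -2.5] w 0.0576
shift_n [-0.0019 -0.0006  0.0097] len 0.0049 rows>= 1.0  turn_n [ 0.0001 -0.0002  0.0005]
scene red [294 205  11  12  87] [298.7 210.4] xy@0.143 [ 0.5125 -0.0171]
```

View pics/c14.png

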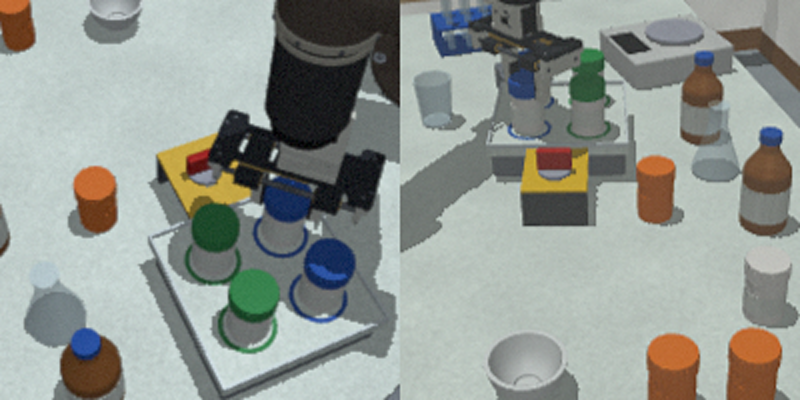

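```bash
python3 -m inch '[[[-0.002,-0.0005,0.004,0,0,0,1],[0,0,0.004,0,0,0,1],[0,0,0,0,0,0,1]]]';python3 -m inch '[[[0,0,0.002,0,0,0,1],[0,0,0,0,0,0,1]]]';python3 -m inch '[[[0,0,0.002,0,0,0,1],[0,0,0,0,0,0,1]]]'
```

```text
t: 31.35
eef_pos: [0.4612, 0.0996, 0.1271]
ee_rot: [-3.142, -0.0, 0.547]
force: [-1.0, 0.0, -1.5]
width: 0.0575
t: 31.55
eef_pos: [0.4614, 0.0997, 0.1262]
ee_rot: [3.142, -0.0, 0.547]
force: [-0.5, 0.3, 0.5]
width: 0.0574
t: 31.75
eef_pos: [0.4618, 0.0999, 0.1261]
ee_rot: [3.141, -0.001, 0.548]
force: [-4.6, 0.4, 9.4]
width: 0.0569
```

Contact reached. Releasing and lifting.

```bash
python3 -m inch '[[[0,0,-0.001,0,0,0,1],[0,0,0,0,0,0,0],[0,0,0,0,0,0,0],[0,0,0,0,0,0,0],[0,0,0,0,0,0,0],[0,0,-0.02,0,0,0,0],[0,0,-0.08,0,0,0,0],[0,0,-0.09,0,0,0,0],[-0.08,0,-0.04,0,0,0,0],[-0.08,0,-0.04,0,0,0,0],[0,0,-0.08,0,0,0,0],[0,0,0,0,0,0,0],[0,0,0,0,0,0,0]]]'
python3 - <<'E'
from h import *
plan((.4,.1,.3),.545)
ci=camera_info('wrist');im=grab_frame('wrist');cv2.imwrite('pics/w15.png',im)
for nm,p in dict(bl=(.4855,.1961),br=(.4618,.0992),gl=(.583,.172),gr=(.5589,.0753)).items(): print(nm,np.round(proj(ci,np.array([*p,.155]),True),1))
s=grab_frame('scene');cv2.imwrite('pics/sc15.png',s);c=camera_info('scene')
y=-.2406;cc=np.array([.5222,.1357]);ex=np.array([np.cos(y),np.sin(y)]);ey=np.array([-np.sin(y),np.cos(y)])
for col in('blue','green'):
  for st,ce,l in blobs(mask(s,col),100):
    p=onplane(c,ce,.065+.077)[:2]-cc
    if np.hypot(*p)<.15: print(col,st,ce.round(1),'shaker xy',np.round([p@ex,p@ey],4))
a=s[130:330,220:400];b=grab_frame('side')[130:330,180:380]
cv2.imwrite('pics/c15.png',cv2.resize(np.hstack([a,b]),None,fx=2.1,fy=2.1,interpolation=cv2.INTER_CUBIC))
E
```

```text
t: 33.05
eef_pos: [0.3932, 0.0581, 0.3023]
ee_rot: [-3.141, -0.004, 0.547]
force: [0.6, -0.5, -0.4]
width: 0.0871
t 33.05 cur [0.3932 0.0581 0.3023] [-3.1413 -0.0037  0.547 ] F [ 0.6 -0.5 -0.4] w 0.0871
shift_n [ 0.0551 -0.0645  0.0049] len 0.0425 rows>= 1.0  turn_n [-0.0001 -0.0012  0.0006]
bl [204.8  40.9]
br [279.8 111.5]
gl [280.4 -27.8]
gr [355.   40.8]
blue [333 219  23  23 431] [344.  229.9] shaker xy [-0.0523 -0.0507]
blue [352 249  26  26 512] [364.3 261.3] shaker xy [-0.0537  0.0472]
green [296 231  24  25 473] [307.2 243.1] shaker xy [ 0.0491 -0.0524]
green [293 253  46  38 595] [323.8 275.8] shaker xy [0.052 0.043]
```

View pics/c15.png

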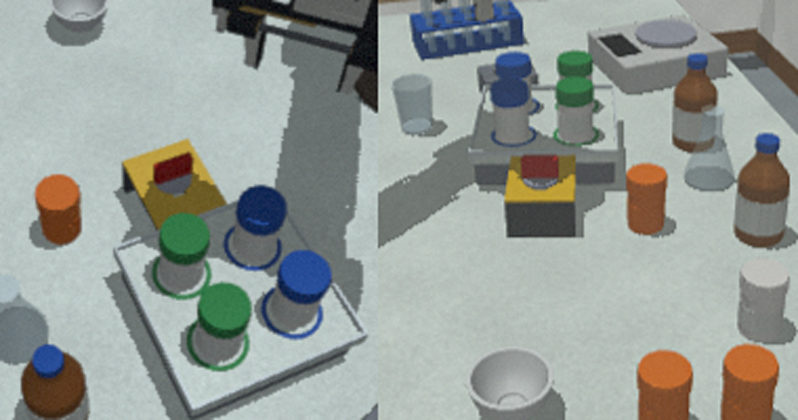

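View pics/w15.png

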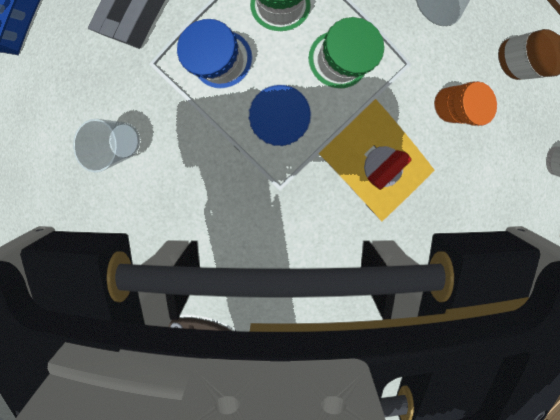

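All four jars stand on their rings. The left-green centroid is contaminated by ring pixels, so I'll recheck that jar and the key.

Run:
```python
from h import *
y=-.2406;cc=np.array([.5222,.1357]);ex=np.array([np.cos(y),np.sin(y)]);ey=np.array([-np.sin(y),np.cos(y)])
sh=lambda p:np.round([(p[:2]-cc)@ex,(p[:2]-cc)@ey],4)
s=cv2.imread('pics/sc15.png');c=camera_info('scene')
for col in('blue','green'):
  m=cv2.morphologyEx(mask(s,col),cv2.MORPH_OPEN,np.ones((7,7),np.uint8))
  for st,ce,l in blobs(m,100):
    q=sh(onplane(c,ce,.142))
    if np.hypot(*q)<.15: print(col,st,q)
w=cv2.imread('pics/w15.png');ci=camera_info('wrist')
for col in('blue','green'):
  m=cv2.morphologyEx(mask(w,col),cv2.MORPH_OPEN,np.ones((13,13),np.uint8))
  for st,ce,l in blobs(m,500):
    print('w',col,st,sh(onplane(ci,ce,.152,True)))
for st,ce,l in blobs(mask(w,'red'),100):
    (x,yy),(a,b),an=cv2.minAreaRect(np.argwhere(l)[:,::-1].astype(np.float32));bp=cv2.boxPoints(((x,yy),(a,b),an))
    e=sorted([(np.linalg.norm(bp[i]-bp[i-1]),i) for i in range(4)]);i,j=e[0][1],e[1][1]
    P=sh(onplane(ci,(bp[i]+bp[i-1])/2,.1,True));Q=sh(onplane(ci,(bp[j]+bp[j-1])/2,.1,True));print('wing ends',P,Q,'centre',(P+Q)/2,'dir deg from shaker x',np.degrees(np.arctan2(*(Q-P)[::-1])))
```

```text
blue [333 219  23  23 431] [-0.0523 -0.0507]
blue [353 249  24  25 500] [-0.0537  0.0469]
green [296 232  23  24 464] [ 0.0495 -0.0522]
green [315 265  24  26 526] [0.0486 0.0486]
w blue [ 178   20   59   57 2770] [-0.0544  0.042 ]
w blue [ 250   86   60   59 2875] [-0.0533 -0.0528]
w green [ 325   18   58   58 2745] [ 0.0436 -0.0536]
wing ends [-0.0295 -0.1837] [ 0.0224 -0.183 ] centre [-0.00355 -0.18335] dir deg from shaker x 0.7727285922964043
```

```bash
python3 -c "
from station import *
job_done();print(get_state()['t'])"
```

```text
the job is handed in; nothing more can be done
the job is handed in; nothing more can be done
```

I handed the job in at about 33 s of the 72 s allowed; `job_done` gives no verdict. The T-key is in the lug slot, given its quarter turn. Both blue-capped jars stand on the blue rings and the green-capped jar on the right green ring. I lowered each piece until I felt contact, then released it.

**Jars:** The final scene view puts all four caps within about 5 mm of their ring centres, and they look upright.
- **Views from above:** taken just after release, these showed the green jar and the left blue jar within about 2 mm. The right blue jar got no such view.
- **Disagreement:** the last oblique wrist view put the left blue cap about 9 mm off and the green one about 7 mm. I took that as bias, because the caps' sides show at that angle, and did not measure it further.

**Key:** The collar took about 9 N when pressed onto the lug. The red wing lies across the slot, within 1° of the shaker's x axis. The wing centre measured about 4 mm from the slot centre, again from the oblique view.

**Other things:** I did not touch the bystanders, and they looked unmoved in the pictures, though I did not measure their positions. The gripper was open and clear of everything at the end.

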